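# Rotate the stock in a sloped spice rack and put the new jar at the back

## Task

Restock the middle lane of the spice rack, oldest first: draw the two jars already in it down the slope, keeping their order, the first until you feel it come up against the front rail, the second close up behind it. Then set the new jar, which stands on the worktop, down close behind them, so that all three stand flat on the tray in one row. Be gentle: do not press hard, tip or drop a jar, and leave everything else in and on the rack and on the worktop as it is.

Things in the scene. Friction and masses are not known exactly. Their poses are not given: they have to be found in the camera images.
- rack: Fixed wooden spice rack: a sloped tray below, a level upper board above the tray's rear. Origin on the worktop straight below the tray's inner front corner, mid-width of the middle lane; x level, from the rack's front to its back, y to its left, z up. Two 12 mm side cheeks at y = 71 and -111 mm carry the board from x = 150 mm back.
- tray: The rack's sloped tray. Origin 58 mm above the worktop: on the tray's surface at the inner face of the front lip, mid-width of the middle lane. x runs up the slope to the back (rises 10 degrees), z square to the tray, so jars on it lean 10 degrees to the robot. Middle lane: 172 mm long, 50 mm wide between strips 13 mm high. Left lane: capsules 29 mm high; right: tin 58 mm and timer 49 mm high.
- rail: Fixed front rail of the tray: a steel bar 5 mm thick, 34 mm above the tray, over a wooden lip 19 mm high; inner faces of both at tray x = 0. Origin mid-bar, across from the middle of the middle lane (tray x = -2.5, z = 34 mm), axes as the tray's. A jar that touches it has its centre at tray x = 21 mm.
- stop_mid (a point): Middle of the inner face of the 19 mm high back stop of the middle lane, on the tray's surface: tray x = 172 mm.
- board_edge (a point): Middle of the lower front edge of the upper board (14 mm thick, underside 280 mm above the worktop, from rack y = -123 to +83 mm): rack x = 108 mm, or tray x = 145, z = 200 mm. Loose things up to 130 mm high stand on the board, 50 mm and more behind this edge. A gripper held upright over the rear of the lane hits the board.
- jar_front_center (a point): The older jar nearer the front of the middle lane: its centre, 53 mm above its foot, z along the jar. Round spice jar 106 mm high, 0.10 to 0.20 kg, body 42 mm across, cap 44.6 mm across over the top 21 mm (best grasped there). Caps of neighbours meet at 44.6 mm between centres; shoving one jar with another tips it.
- jar_rear_center (a point): The other older jar, of the same kind and size, near the back of the middle lane, under the upper board's edge: its centre, 53 mm above its foot, z along the jar.
- jar_new_center (a point): The new jar, of the same kind and size, standing upright and alone on the worktop in front of the sink, left of the rack: its centre, 53 mm above its foot, z along the jar.
- tin: Leave alone: tin 75 mm across, 58 mm high, front of the right lane of the tray. Origin at its foot.
- timer: Leave alone: round kitchen timer 61 mm across, 49 mm high, behind the tin in the right lane. Origin at its foot.
- pepper_mill: Leave alone: pepper mill 58 mm across, 130 mm high, right on the upper board. Origin at its foot.
- herb_jar: Leave alone: spice jar 45 mm across, 106 mm high, mid-width on the upper board. Origin at its foot.
- salt: Leave alone: salt shaker 44 mm across, 90 mm high, left on the upper board. Origin at its foot.
- tea: Leave alone: tea carton 63 x 77 x 112 mm on the worktop left of the sink. Origin at its foot.
- sugar: Leave alone: round sugar tin 68 mm across, 100 mm high, on the worktop left of the sink. Origin at its foot.
There are look-alikes about, which are no part of the job. What is shaped like the part that bears jar_new_center but green or yellow is not meant.

How it is judged:
By the outcome, as a careful person would: the job done as asked, in the order asked, and still so for the second after the job is handed in, with the robot touching nothing.
It also fails if it takes over 58 s, if anything falls off the work surface, if the arm or the gripper's body presses on something with over 40 N, if the wrist force passes 120 N, or if a joint passes its speed limit or range.

## Robot

A 6-joint arm with a two-finger parallel gripper is mounted at the origin on a cart in front of the work surface, level with it; the furniture and walls round the work are solid. World frame = base frame: x ahead of the robot, y to its left, z up, the work surface at z = 0. Lengths are in mm, angles in rad, forces in N, time in s.
With the tool pointing down it reaches from about 325 to 775 mm from the base axis. Payload 5.5 kg.
Tool frame: the origin (TCP) lies on the mounting face of the last link; the fingertips stand 182 mm ahead of it and the grasp point (between the pads) lies 163 mm ahead of it; z points along the fingers, y is the line along which they close (so a half turn about z gives the same grasp; the last joint's range is limited). The gripper opens to 88 mm and grips with 3 to 60 N. Pads are 20 mm wide; open, the fingers measure 115 mm over their backs; the gripper's body (75 mm by 178 mm) begins 61 mm behind the grasp point.
Start: joints at [1.283, 0.091, 1.231, -0, 1.82, -0.057], TCP at [137.258, 584.105, 404.631] pointing down, gripper open.
Joint ranges: [-2.87, 2.87], [-0.86, 2.18], [0.17, 2.46], [-1.51, 4.65], [0.06, 2.69], [-2.65, 2.65]. Speed limits (rad/s): [2.57, 2.57, 3.01, 3.14, 3.14, 3.14].

## Interface

Orientations are given as [roll, pitch, yaw] about the fixed x, y, z axes, in that order (R = Rz(yaw) Ry(pitch) Rx(roll)).
In Python, from bench import manip gives the robot as it stands. The module is installed in compiled form; this text tells all that it offers.
- The arm moves only by the tool drive_tool, never from a script. Its argument "commands" is a list of rows, each a list of 5 numbers: the gripper's target within -1 to 1 (shut at 1, half-way at 0, fully open at -1), then the shift along the tool's x, y, z scaled (see below), then the turn about the tool's z scaled (see below). In form: [[jaw, x, y, z, spin], ...]. A call has 1 to 20 rows; each row shifts and turns the commanded pose from where the row before left it, along the tool's axes as they then stand; what a row does not reach is not made up. The controller multiplies each number of a shift by 30 mm and each number of a turn by pi rad. A row lasts 1/12 s, in which the tool goes at most 41.7 mm and 7.16 degrees, less where a joint would pass 70% of its speed; a pose out of reach is approached as far as the arm can. A call with a number of a shift or a turn outside -1 to 1 is refused whole. A call with a gripper value outside its range is refused whole. The fingers move at their own pace and stop on an object; the grip force is fixed at half the most. Time passes only in rows, so rows that do not move let the fingers close. It gives the time, the measured TCP pose, the force, the opening and the grip force at its end, in the units of the state.
- manip.observe(): the state, without advancing time (a new reading comes with each control period).
- manip.capture(name): name is "scene" or "top" or "wrist"; returns the picture (480x640x3 uint8, red, green, blue); there is no depth.
- manip.get_calibration(name): a dict with "intrinsics" (3x3 intrinsics, pixels), "R" (3x3) and "t" (3): a world point X has camera coordinates R X + t. Camera axes: x right, y down, z forward; pixel columns grow to the right and rows downward; lengths in mm; the calibration is good to about 2 mm. A picture is of the moment at which its call begins: read the wrist's pose just before it. get_calibration takes no time and is no camera call; for the wrist camera it gives the pose at the moment of the call.
- manip.finish_job(): hands the job in; it is judged then, once.
The state is a dict: "time_s": time; "joint_pos": joint angles; "dq": joint speeds; "joint_efforts": joint torques, N m; "tcp_pos": TCP position; "tool_rot": TCP orientation; "force": force on the tool from outside, world axes, zero at the start; "wrist_torque": the same for the moment, N m; "gripper_width": opening from 0.0 (shut) to 1.0 (fully open); "grip_force": force on a finger pad.
Only numpy, scipy, OpenCV 4.12 (cv2) and the standard library are available. Lean on these libraries where they do the work, as an engineer would, in place of code of your own. Each camera call takes 0.05 s, during which the arm holds its last target. There are 200 camera calls.

## Working session

There is one attempt and no reset: what is moved stays moved. The work goes in short steps, Python scripts to look and compute and a tool call to move; the robot and the scene stay as the last step left them, time stands still between calls to the robot, and variables do not carry over. Pictures are saved under pics/ and viewed, at most 10 in all, crops included, and the job is handed in when it is done.

Besides the shell and the picture viewer there is one more tool, called as name([rows], argument=value, ...), one row to a line, values as JSON. drive_tool: Moves the arm, as the interface text tells. Shifts and turns lie within -1 to 1; 1 stands for 30 mm of shift or pi rad of turn. Its arguments: {"type":"object","properties":{"commands":{"type":"array","items":{"type":"array","items":{"type":"number","minimum":-1,"maximum":1}}}},"required":["commands"]}

```bash
mkdir -p pics; python3 - <<'E'
from bench import manip
import cv2,numpy as np
s=manip.observe();print({k:np.round(v,3).tolist() for k,v in s.items()})
for n in("scene","top"):
    im=manip.capture(n);cv2.imwrite(f"pics/{n}0.png",im[:,:,::-1])
    c=manip.get_calibration(n);print(n,{k:np.round(v,3).tolist() for k,v in c.items()})
E
```

```text
{'time_s': 0.0, 'joint_pos': [1.283, 0.092, 1.232, -0.0, 1.82, -0.057], 'dq': [-0.001, -0.0, -0.0, -0.001, -0.001, 0.001], 'joint_efforts': [0.001, -44.644, -40.645, 0.07, 0.029, -0.0], 'tcp_pos': [137.277, 584.146, 403.544], 'tool_rot': [-3.14, -0.0, 2.911], 'force': [0.26, -0.071, -0.693], 'wrist_torque': [0.036, -0.019, 0.027], 'grip_force': 0.0, 'gripper_width': 1.003}
scene {'intrinsics': [[534.387, 0.0, 321.2], [0.0, 534.387, 235.092], [0.0, 0.0, 1.0]], 'R': [[0.74, -0.672, -0.01], [-0.444, -0.477, -0.759], [0.505, 0.566, -0.652]], 't': [-388.046, 390.353, 1491.095]}
top {'intrinsics': [[617.306, 0.0, 325.704], [0.0, 617.306, 247.812], [0.0, 0.0, 1.0]], 'R': [[0.338, -0.941, 0.005], [-0.789, -0.286, -0.544], [0.513, 0.18, -0.839]], 't': [-160.039, 537.899, 1540.14]}
```

View pics/scene0.png

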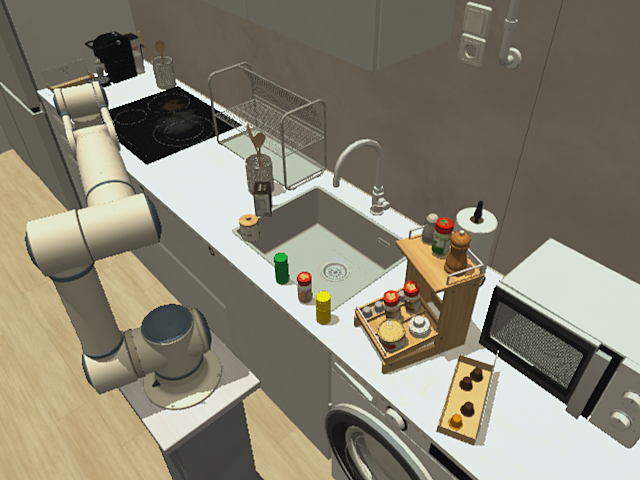

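View pics/top0.png

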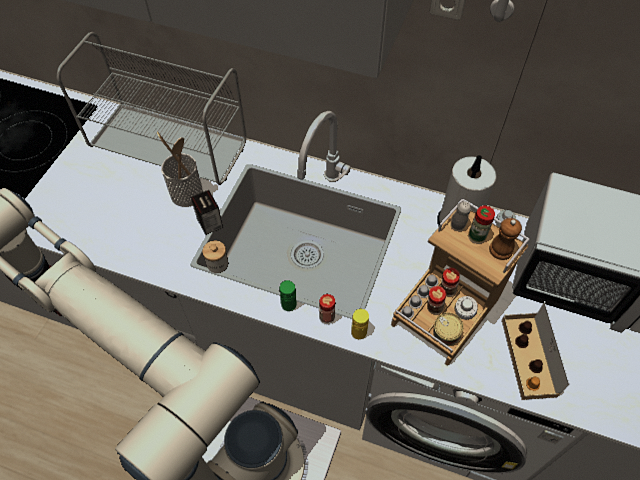

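In the top view, three jars stand in front of the sink: green (288,295), red-capped (327,308) and yellow (360,323). The red-capped one is the new jar, since green and yellow are ruled out. The older jars are at about (437,297) and (450,278). I'll confirm in an enlarged crop.

```bash
python3 - <<'E'
import cv2,numpy as np
a=cv2.imread("pics/top0.png")[190:370,270:540]
b=cv2.imread("pics/scene0.png")[200:380,260:500]
a=cv2.resize(a,None,fx=2.9,fy=2.9,interpolation=cv2.INTER_CUBIC)
cv2.imwrite("pics/crop_top.png",a)
b=cv2.resize(b,None,fx=3.3,fy=3.3,interpolation=cv2.INTER_CUBIC)
cv2.imwrite("pics/crop_scene.png",b)
E
```

```text
(no output)
```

View pics/crop_top.png

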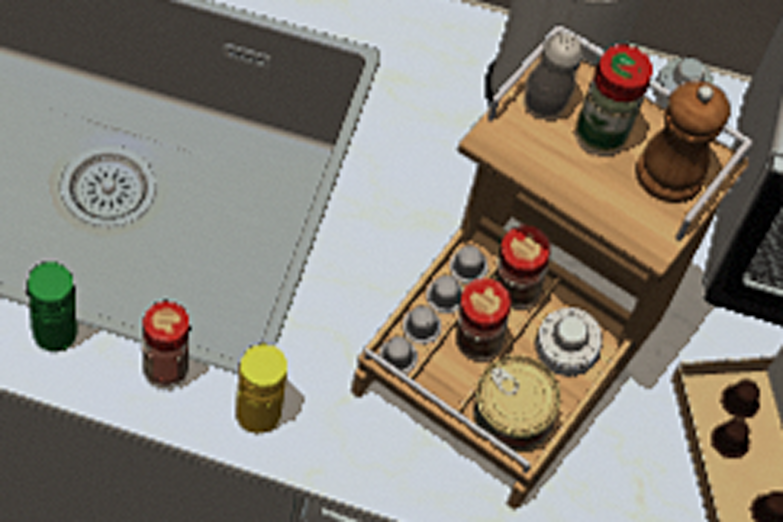

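View pics/crop_scene.png

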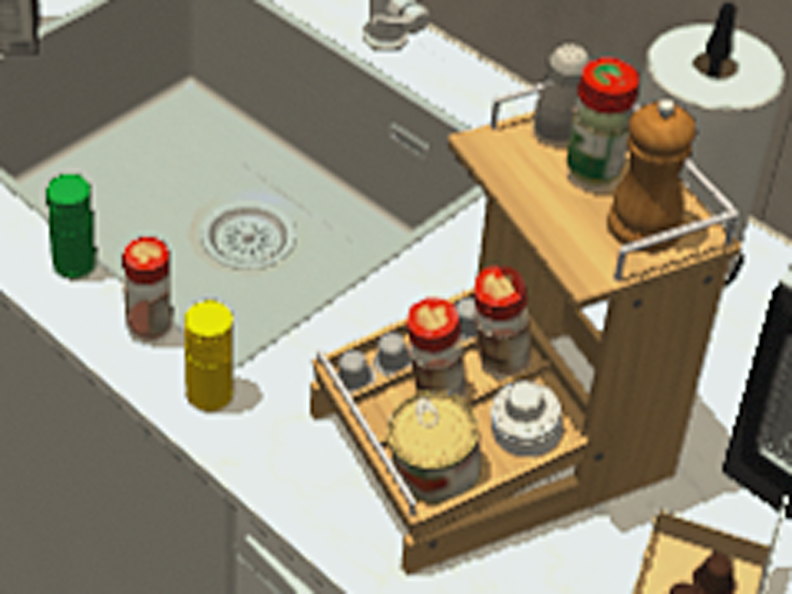

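The crops show the red-capped jar with the paper emblem standing between the green and yellow ones, of the same kind as the two jars in the middle lane. It is the new jar. Next I triangulate.

```bash
cat > h.py <<'E'
import numpy as np,cv2
from bench import manip
from scipy.optimize import least_squares
def P(n):
    c=manip.get_calibration(n);return c["intrinsics"]@np.c_[c["R"],c["t"]]
def proj(M,X):
    X=np.atleast_2d(X);p=np.c_[X,np.ones(len(X))]@M.T;return p[:,:2]/p[:,2:]
def Rz(a):c,s=np.cos(a),np.sin(a);return np.array([[c,-s,0],[s,c,0],[0,0,1]])
def tray2rack(T):
    T=np.atleast_2d(T);c,s=np.cos(np.radians(10)),np.sin(np.radians(10))
    return np.c_[T[:,0]*c-T[:,2]*s,T[:,1],58+T[:,0]*s+T[:,2]*c]
E
python3 - <<'E'
from h import *
top=lambda p:np.array(p)/2.9+[270,190]
sc=lambda p:np.array(p)/3.3+[260,200]
A,B=P("top"),P("scene")
pts=dict(new=((166,318),(147,252)),front=((486,298),(434,319)),rear=((526,247),(501,285)),
railL=((368,352),(320,354)),railR=((528,466),(413,508)),bL=((460,147),(450,138)),bR=((660,272),(580,300)),green=((51,277),(70,187)),yellow=((264,359),(210,317)))
W={}
for k,(a,b) in pts.items():
    X=cv2.triangulatePoints(A,B,top(a).reshape(2,1),sc(b).reshape(2,1))[:,0];X=X[:3]/X[3];W[k]=X
    e=np.r_[proj(A,X)[0]-top(a),proj(B,X)[0]-sc(b)];print(k,X.round(1),e.round(1))
# rack fit: board upper edge corners and jars mid-lane y=0
J=[[108,83,294],[108,-123,294]]
def f(p):
    w=lambda X:(Rz(p[2])@np.atleast_2d(X).T).T+[p[0],p[1],0]
    r=[]
    Xb=w(J)
    r+=list((proj(A,Xb)-[top(pts['bL'][0]),top(pts['bR'][0])]).ravel())+list((proj(B,Xb)-[sc(pts['bL'][1]),sc(pts['bR'][1])]).ravel())
    for k,s in(("front",p[3]),("rear",p[4])):
        Y=w(tray2rack([s,0,106]));r+=list((proj(A,Y)-top(pts[k][0])).ravel())+list((proj(B,Y)-sc(pts[k][1])).ravel())
    for k,y in(("railL",p[5]),("railR",p[6])):
        Y=w(tray2rack([-2.5,y,36]));r+=list((proj(A,Y)-top(pts[k][0])).ravel())+list((proj(B,Y)-sc(pts[k][1])).ravel())
    return np.array(r)
m=(W['bL']+W['bR'])/2
d=W['bL']-W['bR'];yaw=np.arctan2(-d[0],d[1])
r=least_squares(f,[m[0]-100*np.cos(yaw),m[1]-100*np.sin(yaw),yaw,70,120,70,-110])
print(r.x.round(3),np.degrees(r.x[2]),f(r.x).round(1))
E
```

```text
new [441.  -16.   99.1] [ 0.1 -0.2 -0.2  0.2]
front [ 523.7 -292.5  167.3] [ 0.  -0.1 -0.1  0.1]
rear [ 579.7 -314.   183.3] [ 0.3 -0.6 -0.6  0.5]
railL [ 480.6 -203.6   82.1] [ 0.2 -0.3 -0.3  0.3]
railR [ 419.4 -372.    80.7] [ 0.1 -0.2 -0.2  0.2]
bL [ 592.8 -233.3  288.1] [ 0.4 -0.7 -0.7  0.6]
bR [ 528.8 -422.   285.8] [ 0.3 -0.5 -0.6  0.5]
green [444.8 101.8  99.3] [ 0.  -0.1 -0.1  0.1]
yellow [ 430.8 -115.5   98.3] [-0.1  0.1  0.1 -0.1]
[ 4.60552e+02 -2.73282e+02 -3.45000e-01  8.09460e+01  1.44317e+02
  6.77490e+01 -1.10558e+02] -19.76006405160544 [-0.1 -1.4  1.9  1.  -1.6 -0.8 -1.1  0.6  0.6  0.1 -0.8 -0.9  0.8 -0.4
 -0.8  0.2  1.1 -0.1 -0.8 -0.8  1.5 -0.4 -0.4 -1.2]
```

drive_tool([
  [-1,-0.72,-1,0,0],
  [-1,-0.72,-1,0,0],
  [-1,-0.72,-1,0,0],
  [-1,-0.72,-1,0,0],
  [-1,-0.72,-1,0,0],
  [-1,-0.72,-1,0,0],
  [-1,-0.72,-1,0,0],
  [-1,-0.72,-1,0,0],
  [-1,-0.72,-1,0,0],
  [-1,-0.72,-1,0,0],
  [-1,-0.72,-1,0,0],
  [-1,-0.72,-1,0,0],
  [-1,-0.72,-1,0,0],
  [-1,-0.72,-1,0,0],
  [-1,-0.72,-1,0,0],
  [-1,-0.72,-1,0,0],
  [-1,-0.72,-1,0,0],
  [-1,-0.72,-1,0,0],
  [-1,-0.72,-1,0,0],
  [-1,-0.72,-1,0,0.037],
])

```text
time_s: 1.77
tcp_pos: [420.7, -100.8, 404.3]
tool_rot: [3.141, -0.0, 2.795]
force: [0.3, -0.2, 0.2]
gripper_width: 1.001
grip_force: 0.0
```

drive_tool([
  [-1,-0.6,-0.55,-0.9,0],
  [-1,-0.6,-0.55,-0.9,0],
  [-1,-0.6,-0.55,-0.9,0],
  [-1,0,0,-1,0],
  [-1,0,0,-1,0],
  [-1,0,0,-1,0],
  [-1,0,0,-1,0],
  [-1,0,0,-1,0],
  [-1,0,0,-1,0],
  [-1,0,0,-1,0],
  [-1,0,0,-1,0],
  [-1,0,0,-1,0],
])

```text
time_s: 2.77
tcp_pos: [453.9, -163.5, 756.6]
tool_rot: [-3.142, 0.0, 2.795]
force: [1.1, -0.2, 0.4]
gripper_width: 1.002
grip_force: 0.0
```

```bash
python3 -c "
from h import *
s=manip.observe();print(s['joint_pos'],s['tcp_pos'],s['tool_rot'],s['time_s'])"
```

```text
[-4.16172474e-01  2.24956641e-01  3.81976259e-01 -2.82902538e-05
  2.53452405e+00 -1.63995695e+00] [ 453.93506448 -163.46451851  756.55346619] [-3.14156718e+00  1.34261009e-04  2.79455757e+00] 2.7667
```

drive_tool([
  [-1,0,1,0,0],
  [-1,0,0,-1,0],
  [-1,0,0,-1,0],
  [-1,0,0,-1,0],
  [-1,0,0,-1,0],
  [-1,0,0,-1,0],
  [-1,0,0,-1,0],
  [-1,0,0,-1,0],
])

```text
time_s: 3.43
tcp_pos: [380.8, -111.4, 832.4]
tool_rot: [3.137, 0.058, 2.794]
force: [-1.1, 0.7, -0.3]
gripper_width: 1.0
grip_force: 0.0
```

```bash
python3 -c "
from h import *
s=manip.observe();print(s['joint_pos'],s['tcp_pos'],s['tool_rot'],s['time_s'])"
```

```text
[-0.37298438  0.22252862  0.1704441   0.01391712  2.69113646 -1.58361296] [ 380.80790582 -111.41122446  832.36942391] [3.136993   0.05758061 2.79399554] 3.4333
```

drive_tool([
  [-1,0.6,0,-1,0],
  [-1,0.6,0,-1,0],
  [-1,0.6,0,-1,0],
  [-1,0.6,0,-1,0],
  [-1,0.6,0,-1,0],
  [-1,0.6,0,-1,0],
])

```text
time_s: 3.93
tcp_pos: [273.5, -67.3, 887.9]
tool_rot: [-3.14, 0.222, 2.794]
force: [0.1, 0.6, 0.3]
gripper_width: 0.996
grip_force: 0.0
```

```bash
python3 -c "
from h import *
s=manip.observe();print(s['joint_pos'],s['tcp_pos'],s['tool_rot'],s['time_s'])"
```

```text
[-0.36331653  0.05826389  0.17064027  0.00435959  2.69105306 -1.58187296] [273.52985466 -67.28014565 887.86153494] [-3.14011068  0.22163484  2.79365345] 3.9333
```

drive_tool([
  [-1,1,0,-0.75,0],
  [-1,1,0,-0.75,0],
  [-1,1,0,-0.75,0],
  [-1,1,0,-0.75,0],
  [-1,1,0,-0.75,0],
  [-1,1,0,-0.75,0],
  [-1,1,0,-0.75,0],
  [-1,1,0,-0.75,0],
  [-1,1,0,-0.75,0],
])

```text
time_s: 4.68
tcp_pos: [109.8, 32.3, 928.6]
tool_rot: [-3.109, 0.424, 2.797]
force: [1.0, 0.2, 0.7]
gripper_width: 0.998
grip_force: 0.0
```

```bash
python3 -c "
from h import *
s=manip.observe();print(s['joint_pos'],s['tcp_pos'],s['tool_rot'],s['time_s'])"
```

```text
[ 0.45352116 -0.13243922  0.17006238 -0.8166492   2.69124754 -1.57587345] [109.76644919  32.2633717  928.56842216] [-3.10921109  0.42425083  2.79677959] 4.6833
```

```bash
cat >> h.py <<'E'
from scipy.spatial.transform import Rotation as Ro
def plan(*wps,start=None):
    "tool-unit total shift and rows for world waypoints of TCP"
    s=manip.observe();R=Ro.from_euler("xyz",s["tool_rot"]).as_matrix();p=np.array(s["tcp_pos"])
    for w in wps:
        u=R.T@(np.array(w,float)-p)/30;n=int(np.ceil(max(abs(u).max(),np.linalg.norm(u)/1.37)));print("rows",n,"each",(u/n).round(3),"total",u.round(2));p=np.array(w,float)
def st():
    s=manip.observe();R=Ro.from_euler("xyz",s["tool_rot"]).as_matrix();z=R[:,2]
    print("t",s["time_s"],"q",np.round(s["joint_pos"],3),"tcp",np.round(s["tcp_pos"],1),"tilt",np.degrees(np.arccos(-z[2])).round(1),"az",np.degrees(np.arctan2(z[1],z[0])).round(1),"yaxis",R[:,1].round(3),"grasp",(s["tcp_pos"]+163*z).round(1),"F",np.round(s["force"],1),"w",round(s["gripper_width"]*88,1))
E
python3 -c "
from h import *
st();plan([350,-80,860],[640,-190,650],[760,-235,650])"
```

```text
t 4.6833 q [ 0.454 -0.132  0.17  -0.817  2.691 -1.576] tcp [109.8  32.3 928.6] tilt 24.4 az -24.3 yaxis [ 0.35   0.936 -0.03 ] grasp [171.1   4.6 780.1] F [1.  0.2 0.7] w 87.8
rows 8 each [-0.885 -0.079  0.716] total [-7.08 -0.63  5.73]
rows 11 each [-0.594  0.015  0.967] total [-6.54  0.16 10.63]
rows 4 each [-0.973 -0.001  0.44 ] total [-3.89 -0.    1.76]
```

drive_tool([
  [-1,-0.885,-0.08,0.7,0],
  [-1,-0.885,-0.08,0.7,0],
  [-1,-0.885,-0.08,0.7,0],
  [-1,-0.885,-0.08,0.7,0],
  [-1,-0.885,-0.08,0.7,0],
  [-1,-0.885,-0.08,0.7,0],
  [-1,-0.885,-0.08,0.7,0],
  [-1,-0.885,-0.08,0.7,0],
  [-1,-0.6,0.01,0.97,0],
  [-1,-0.6,0.01,0.97,0],
  [-1,-0.6,0.01,0.97,0],
  [-1,-0.6,0.01,0.97,0],
  [-1,-0.6,0.01,0.97,0],
  [-1,-0.6,0.01,0.97,0],
  [-1,-0.6,0.01,0.97,0],
  [-1,-0.6,0.01,0.97,0],
])

```text
time_s: 6.02
tcp_pos: [541.2, -148.8, 716.5]
tool_rot: [-3.099, 0.425, 2.802]
force: [0.0, 0.1, 1.0]
gripper_width: 1.0
grip_force: 0.0
```

```bash
python3 -c "
from h import *
st();plan([640,-190,650],[760,-235,650])"
```

```text
t 6.0167 q [-0.313  0.106  0.648 -0.058  1.964 -1.568] tcp [ 541.2 -148.8  716.5] tilt 24.4 az -25.3 yaxis [ 0.35   0.936 -0.038] grasp [ 602.2 -177.6  568.1] F [0.  0.1 1. ] w 88.0
rows 4 each [-0.583 -0.013  0.873] total [-2.33 -0.05  3.49]
rows 4 each [-0.973 -0.001  0.44 ] total [-3.89 -0.01  1.76]
```

drive_tool([
  [-1,-0.97,0,0.44,0],
  [-1,-0.97,0,0.44,0],
  [-1,-0.97,0,0.44,0],
  [-1,-0.97,0,0.44,0],
  [-1,-0.97,0,0.44,0],
  [-1,-0.97,0,0.44,0],
  [-1,-0.97,0,0.44,0],
  [-1,-0.97,0,0.44,0],
  [-1,-0.97,0,0.44,0],
  [-1,-0.97,0,0.44,0],
])

```text
time_s: 6.85
tcp_pos: [740.5, -230.8, 630.5]
tool_rot: [-3.1, 0.532, 2.807]
force: [0.2, -0.5, -0.4]
gripper_width: 1.001
grip_force: 0.0
```

```bash
python3 -c "
from h import *
st()"
```

```text
t 6.85 q [-0.337  0.634  0.171 -0.041  1.805 -1.582] tcp [ 740.5 -230.8  630.5] tilt 30.5 az -23.9 yaxis [ 0.348  0.937 -0.036] grasp [ 816.3 -264.3  490.1] F [ 0.2 -0.5 -0.4] w 88.1
```

drive_tool([
  [-1,-0.97,0,0.25,0],
  [-1,-0.97,0,0.25,0],
  [-1,-0.97,0,0.25,0],
  [-1,-0.97,0,0.25,0],
  [-1,-0.97,0,0.25,0],
])

```text
time_s: 7.27
tcp_pos: [783.2, -250.9, 600.4]
tool_rot: [-3.1, 0.629, 2.812]
force: [-0.2, 0.4, 0.5]
gripper_width: 1.002
grip_force: 0.0
```

```bash
python3 -c "
from h import *
st()"
```

```text
t 7.2667 q [-0.345  0.689  0.172 -0.033  1.652 -1.585] tcp [ 783.2 -250.9  600.4] tilt 36.1 az -23.0 yaxis [ 0.347  0.937 -0.034] grasp [ 871.6 -288.4  468.8] F [-0.2  0.4  0.5] w 88.2
```

```bash
cat >> h.py <<'E'
RK=np.array([460.55,-273.28,-.345])
def w(T,rk=None):
    rk=RK if rk is None else rk
    return (Rz(rk[2])@tray2rack(T).T).T[0]+[rk[0],rk[1],0]
def tz():return Ro.from_euler("xyz",manip.observe()["tool_rot"]).as_matrix()[:,2]
E
python3 -c "
from h import *
g=w([81,0,95]);print(g,w([144,0,95]));a=g-253*tz();print(a)
plan([500,-160,600],a)"
```

```text
[ 520.094527   -294.67866801  165.62223893] [ 578.48156632 -315.66136672  176.56207412]
[ 382.78616913 -236.51576681  370.00543732]
rows 9 each [ 0.891 -0.048 -0.645] total [ 8.02 -0.43 -5.81]
rows 7 each [ 0.976 -0.498  0.666] total [ 6.83 -3.49  4.66]
```

drive_tool([
  [-1,0.89,-0.05,-0.65,0],
  [-1,0.89,-0.05,-0.65,0],
  [-1,0.89,-0.05,-0.65,0],
  [-1,0.89,-0.05,-0.65,0],
  [-1,0.89,-0.05,-0.65,0],
  [-1,0.89,-0.05,-0.65,0],
  [-1,0.89,-0.05,-0.65,0],
  [-1,0.89,-0.05,-0.65,0],
  [-1,0.89,-0.05,-0.65,0],
  [-1,0.98,-0.5,0.66,0],
  [-1,0.98,-0.5,0.66,0],
  [-1,0.98,-0.5,0.66,0],
  [-1,0.98,-0.5,0.66,0],
  [-1,0.98,-0.5,0.66,0],
  [-1,0.98,-0.5,0.66,0],
  [-1,0.98,-0.5,0.66,0],
  [-1,0,0,0,0],
])

```text
time_s: 8.68
tcp_pos: [389.5, -240.6, 362.0]
tool_rot: [-3.105, 0.612, 2.806]
force: [-1.0, 0.8, -2.8]
gripper_width: 1.003
grip_force: 0.0
```

```bash
python3 -c "
from h import *
st()
c=manip.get_calibration('wrist');im=manip.capture('wrist');cv2.imwrite('pics/w1.png',im[:,:,::-1]);np.savez('w1',**c)
M=c['intrinsics']@np.c_[c['R'],c['t']]
for s in(81,144):print(proj(M,w([s,0,106])))
print(proj(M,np.array([w([-2.5,68,36]),w([-2.5,-110,36]),w([0,25,13]),w([0,-25,13])])))
"
```

```text
t 8.6833 q [-0.688 -0.582  1.927  0.176  1.208 -1.924] tcp [ 389.5 -240.6  362. ] tilt 35.1 az -22.9 yaxis [ 0.349  0.937 -0.03 ] grasp [ 475.9 -277.1  228.7] F [-1.   0.8 -2.8] w 88.2
[[319.6174833  284.83981306]]
[[320.34120003 356.8693224 ]]
[[454.5573806   76.38058972]
 [114.66872449  74.58203786]
 [368.41139283  66.21101172]
 [279.98906048  65.79807281]]
```

View pics/w1.png

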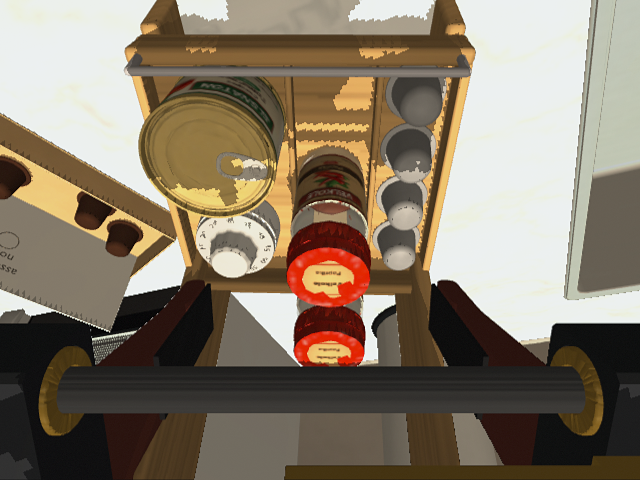

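The wrist view shows the rail from (130,70) to (470,70), the front cap's top at (328,277) and the rear cap's top at (330,350). The lane strips run at columns 291 and 376. Everything is about 9 px right of the prediction, so I refit the rack.

```bash
python3 - <<'E'
from h import *
c=np.load('w1.npz');M=c['intrinsics']@np.c_[c['R'],c['t']]
def f(p):
    rk=p[:3];r=[]
    r+=list(proj(M,w([p[3],p[5],106],rk))[0]-[328,277])
    r+=list(proj(M,w([p[4],p[6],106],rk))[0]-[330,350])
    r+=list(proj(M,w([-2.5,71,36.5],rk))[0]-[470,69])+list(proj(M,w([-2.5,-111,36.5],rk))[0]-[128,70])
    m=proj(M,np.array([w([5,25,13],rk),w([5,-25,13],rk)])).mean(0)
    r+=[m[0]-333,(p[2]+.345)*100,(p[5]/2),p[6]/2];return np.array(r)
r=least_squares(f,[460,-273,-.345,81,144,0,0]);print(r.x.round(3),f(r.x).round(1),c['intrinsics'][0,0])
rk=r.x[:3];print(w([r.x[3],r.x[5],95],rk),w([r.x[4],r.x[6],95],rk))
E
```

```text
[ 4.59935e+02 -2.66784e+02 -3.36000e-01  7.74130e+01  1.38874e+02
 -1.94700e+00 -9.84000e-01] [ 0.2 -0.   0.1 -0.   3.7  1.6 -5.9  1.7  1.7  0.9 -1.  -0.5] 432.62277212884806
[ 515.68877435 -288.32928493  164.99932708] [ 573.14556524 -307.38758831  175.67195249]
```

```bash
sed -i 's/^RK=.*/RK=np.array([459.9,-266.8,-.336])/' h.py; cat >> h.py <<'E'
def G(*gs):plan(*[np.array(g)-163*tz() for g in gs])
E
python3 -c "
from h import *
G([515.7,-288.3,165.5])"
```

```text
rows 3 each [0.097 0.056 0.879] total [0.29 0.17 2.64]
```

drive_tool([
  [-1,0.1,0.06,0.5,0],
  [-1,0.1,0.06,0.5,0],
  [-1,0.1,0.05,0.5,0],
  [-1,0,0,0.5,0],
  [-1,0,0,0.4,0],
  [-1,0,0,0.24,0],
  [-1,0,0,0,0],
])

```text
time_s: 9.32
tcp_pos: [431.6, -251.3, 303.8]
tool_rot: [-3.1, 0.628, 2.813]
force: [0.5, 0.2, -0.5]
gripper_width: 1.0
grip_force: 0.0
```

```bash
python3 -c "
from h import *
st();G([515.7,-288.3,165.5])"
```

```text
t 9.3167 q [-0.643 -0.455  1.948  0.165  1.04  -1.91 ] tcp [ 431.6 -251.3  303.8] tilt 36.1 az -22.9 yaxis [ 0.346  0.938 -0.034] grasp [ 520.  -288.6  172. ] F [ 0.5  0.2 -0.5] w 88.0
rows 1 each [ 0.24  -0.033  0.096] total [ 0.24 -0.03  0.1 ]
```

drive_tool([
  [-1,0.24,-0.03,0.1,0],
  [0,0,0,0,0],
  [0,0,0,0,0],
  [0.2,0,0,0,0],
  [1,0,0,0,0],
  [1,0,0,0,0],
  [1,0,0,0,0],
  [1,0,0,0,0],
])

```text
time_s: 9.98
tcp_pos: [426.5, -251.1, 297.0]
tool_rot: [-3.1, 0.628, 2.812]
force: [-0.7, 0.2, 0.3]
gripper_width: 0.508
grip_force: 2.5
```

```bash
python3 -c "
from h import *
st();print(manip.observe()['grip_force'],manip.observe()['wrist_torque'])"
```

```text
t 9.9833 q [-0.65  -0.468  1.968  0.17   1.033 -1.919] tcp [ 426.5 -251.1  297. ] tilt 36.1 az -23.0 yaxis [ 0.347  0.937 -0.034] grasp [ 514.8 -288.5  165.2] F [-0.7  0.2  0.3] w 44.7
2.5453319773077965 [0.20776781 0.14472184 0.08068268]
```

```bash
python3 -c "
from h import *
R=Ro.from_euler('xyz',manip.observe()['tool_rot']).as_matrix()
for n,v in(('down10',[-10,0,0]),('up10',[0,0,10]),('left10',[0,10,0])):print(n,(R.T@(w(v)-w([0,0,0]))/30).round(4))
"
```

```text
down10 [ 0.2996 -0.0041 -0.146 ]
up10 [-0.1461 -0.0122 -0.2994]
left10 [-0.0017  0.3331 -0.0127]
```

drive_tool([
  [1,0,0,-0.02,0],
  [1,0,0,0,0],
])

```text
time_s: 10.15
tcp_pos: [426.1, -250.8, 297.0]
tool_rot: [-3.1, 0.627, 2.812]
force: [0.1, 1.5, -0.5]
gripper_width: 0.504
grip_force: 30.0
```

drive_tool([
  [1,0.22,0,-0.125,0],
  [1,0.225,0,-0.11,0],
  [1,0.225,0,-0.11,0],
  [1,0.225,0,-0.11,0],
  [1,0.225,0,-0.11,0],
  [1,0.225,0,-0.11,0],
  [1,0,0,0,0],
])

```text
time_s: 10.73
tcp_pos: [383.2, -235.3, 289.7]
tool_rot: [-3.1, 0.628, 2.812]
force: [-0.8, -0.2, -2.2]
gripper_width: 0.503
grip_force: 30.0
```

```bash
python3 -c "
from h import *
st()"
```

```text
t 10.7333 q [-0.689 -0.614  2.078  0.191  1.076 -1.955] tcp [ 383.2 -235.3  289.7] tilt 36.0 az -23.0 yaxis [ 0.347  0.937 -0.034] grasp [ 471.5 -272.7  157.8] F [-0.8 -0.2 -2.2] w 44.2
```

drive_tool([
  [1,0.06,0,-0.03,0],
  [1,0.06,0,-0.03,0],
  [1,0.06,0,-0.03,0],
  [1,0,0,0,0],
])

```text
time_s: 11.07
tcp_pos: [378.6, -233.6, 288.9]
tool_rot: [-3.1, 0.628, 2.812]
force: [-0.3, 0.5, -1.8]
gripper_width: 0.499
grip_force: 30.0
```

drive_tool([
  [1,0.03,0,-0.015,0],
  [1,0.03,0,-0.015,0],
  [1,0,0,0,0],
])

```text
time_s: 11.32
tcp_pos: [376.8, -232.9, 288.6]
tool_rot: [-3.1, 0.628, 2.812]
force: [0.3, 1.3, -0.9]
gripper_width: 0.501
grip_force: 30.0
```

drive_tool([
  [1,0.03,0,-0.015,0],
  [1,0.03,0,-0.015,0],
  [1,0,0,0,0],
])

```text
time_s: 11.57
tcp_pos: [374.9, -232.2, 288.3]
tool_rot: [-3.1, 0.628, 2.812]
force: [0.4, 0.0, -2.1]
gripper_width: 0.498
grip_force: 30.0
```

drive_tool([
  [1,0.03,0,-0.015,0],
  [1,0.03,0,-0.015,0],
  [1,0,0,0,0],
])

```text
time_s: 11.82
tcp_pos: [373.0, -231.5, 288.0]
tool_rot: [-3.1, 0.628, 2.812]
force: [-0.6, 0.8, -1.7]
gripper_width: 0.498
grip_force: 30.0
```

drive_tool([
  [1,0.03,0,-0.015,0],
  [1,0.03,0,-0.015,0],
  [1,0,0,0,0],
])

```text
time_s: 12.07
tcp_pos: [371.3, -230.9, 288.1]
tool_rot: [-3.1, 0.629, 2.812]
force: [2.3, -0.6, -0.7]
gripper_width: 0.504
grip_force: 30.0
```

drive_tool([
  [1,0.03,0,-0.015,0],
  [1,0,0,0,0],
])

```text
time_s: 12.23
tcp_pos: [370.5, -230.5, 288.0]
tool_rot: [-3.1, 0.629, 2.812]
force: [3.5, -1.0, -0.4]
gripper_width: 0.502
grip_force: 30.0
```

drive_tool([
  [1,0.03,0,-0.015,0],
  [1,0,0,0,0],
])

```text
time_s: 12.4
tcp_pos: [369.5, -230.1, 288.0]
tool_rot: [-3.1, 0.629, 2.812]
force: [4.4, 1.4, 1.1]
gripper_width: 0.497
grip_force: 30.0
```

drive_tool([
  [1,-0.05,0,0.025,0],
  [1,0.01,0,0.02,0],
  [1,0,0,0,0],
])

```text
time_s: 12.65
tcp_pos: [371.0, -231.0, 286.9]
tool_rot: [-3.099, 0.628, 2.812]
force: [1.8, -1.3, 0.7]
gripper_width: 0.504
grip_force: 30.0
```

```bash
python3 -c "
from h import *
st();im=manip.capture('wrist');cv2.imwrite('pics/w2.png',im[:,:,::-1])"
```

```text
t 12.65 q [-0.702 -0.657  2.109  0.197  1.091 -1.967] tcp [ 371.  -231.   286.9] tilt 36.0 az -23.0 yaxis [ 0.347  0.937 -0.034] grasp [ 459.3 -268.5  155.1] F [ 1.8 -1.3  0.7] w 44.3
```

View pics/w2.png

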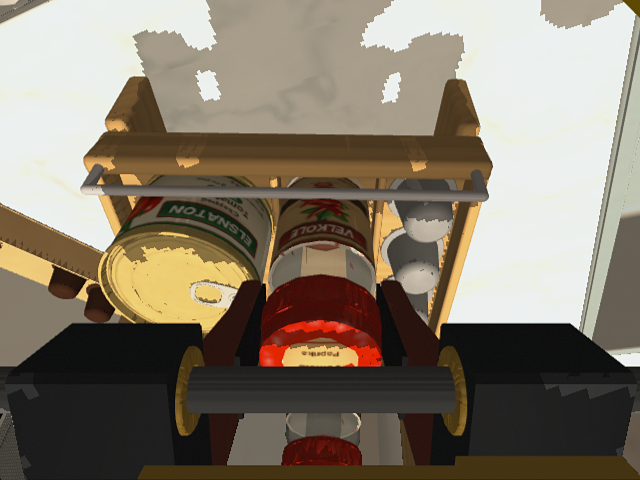

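The jar's foot sits in the lane and its body is against the bar at (330,190), with the cap between the pads. Contact was felt, so I release it and withdraw.

drive_tool([
  [0.3,0,0,0,0],
  [-1,0,0,0,0],
  [-1,0,0,0,0],
  [-1,0,0,0,0],
  [-1,0,0,-0.5,0],
  [-1,0,0,-1,0],
  [-1,0,0,-1,0],
  [-1,0,0,-0.5,0],
  [-1,0,0,0,0],
])

```text
time_s: 13.45
tcp_pos: [321.4, -209.9, 363.9]
tool_rot: [-3.096, 0.634, 2.813]
force: [0.6, 0.1, 0.3]
gripper_width: 0.995
grip_force: 0.0
```

```bash
python3 -c "
from h import *
st()
g=np.array([573.1,-307.4,175.7]);print(g-90*tz())
G(g-90*tz(),g-60*tz(),g)
c=manip.get_calibration('wrist');im=manip.capture('wrist');cv2.imwrite('pics/w3.png',im[:,:,::-1]);np.savez('w3',**c)"
```

```text
t 13.45 q [-0.757 -0.831  2.07   0.214  1.303 -1.978] tcp [ 321.4 -209.9  363.9] tilt 36.4 az -23.2 yaxis [ 0.347  0.937 -0.037] grasp [ 410.3 -248.   232.7] F [0.6 0.1 0.3] w 87.5
[ 523.99716444 -286.36197575  248.13143707]
rows 4 each [-0.882  0.025  0.488] total [-3.53  0.1   1.95]
rows 1 each [ 0. -0.  1.] total [ 0. -0.  1.]
rows 3 each [-0.     0.     0.667] total [-0.  0.  2.]
```

View pics/w3.png

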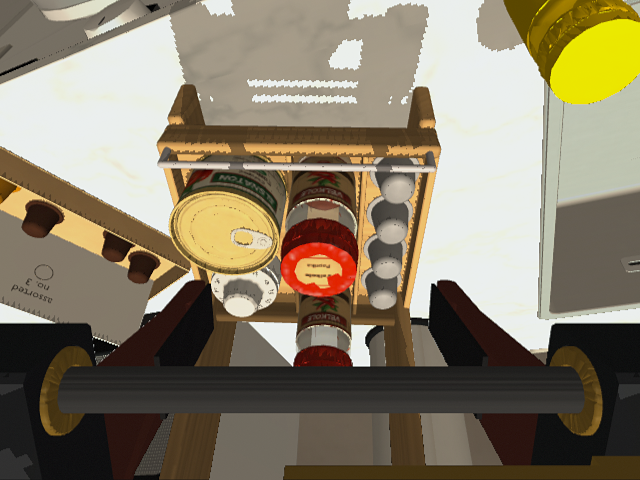

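The front jar now stands upright at the rail, with its cap's top at about (319,270). With s=21 known, I use it to check the rack position.

```bash
python3 - <<'E'
from h import *
c=np.load('w3.npz');M=c['intrinsics']@np.c_[c['R'],c['t']]
print(proj(M,np.array([w([21,0,106]),w([-2.5,71,36.5]),w([-2.5,-111,36.5])])))
f=lambda p:np.r_[proj(M,w([21,0,106],np.r_[p,-.336]))[0]-[319,270],(proj(M,w([-2.5,-20,36.5],np.r_[p,-.336]))[0]-[298,163])*.5]
r=least_squares(f,RK[:2]);print(r.x,f(r.x))
st()
E
```

```text
[[322.39285953 270.06949707]
 [437.29298385 168.91889975]
 [156.03070197 165.93636736]]
[ 458.66671234 -267.70616791] [ 1.10547087 -0.86877221 -2.53971904  1.68316082]
t 13.5 q [-0.757 -0.828  2.073  0.214  1.301 -1.978] tcp [ 321.9 -210.2  361.5] tilt 36.3 az -23.1 yaxis [ 0.347  0.937 -0.035] grasp [ 410.6 -248.   230.1] F [ 0.6 -0.3  0.3] w 87.7
```

drive_tool([
  [-1,-0.88,0.02,0.45,0],
  [-1,-0.88,0.02,0.45,0],
  [-1,-0.88,0.02,0.45,0],
  [-1,-0.88,0.02,0.5,0],
  [-1,0,0,0.5,0],
  [-1,0,0,0.5,0],
  [-1,0,0,0,0],
])

```text
time_s: 14.08
tcp_pos: [451.5, -255.3, 346.1]
tool_rot: [-3.103, 0.618, 2.811]
force: [-0.3, -0.0, -1.8]
gripper_width: 0.993
grip_force: 0.0
```

```bash
python3 -c "
from h import *
st()
g=np.array([572.8,-307.7,175.7])
G(g)
c=manip.get_calibration('wrist');im=manip.capture('wrist');cv2.imwrite('pics/w4.png',im[:,:,::-1])
M=c['intrinsics']@np.c_[c['R'],c['t']];print(proj(M,g+10.8*np.array([-.164,.058,.985])))"
```

```text
t 14.0833 q [-0.622 -0.401  1.832  0.145  1.108 -1.875] tcp [ 451.5 -255.3  346.1] tilt 35.5 az -22.7 yaxis [ 0.346  0.938 -0.031] grasp [ 538.7 -291.9  213.3] F [-0.3 -0.  -1.8] w 87.4
rows 2 each [-0.144 -0.031  0.874] total [-0.29 -0.06  1.75]
[[313.64108091 316.88952037]]
```

View pics/w4.png

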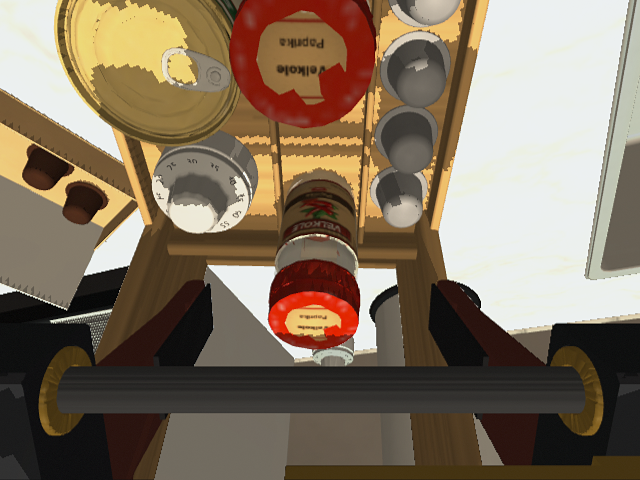

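The rear cap's top is at (314,320) against a predicted (314,317), so the target holds. I go in along the tool axis.

drive_tool([
  [-1,-0.05,-0.03,0.4,0],
  [-1,-0.05,-0.03,0.4,0],
  [-1,0,0,0.4,0],
  [-1,0,0,0.25,0],
  [-1,0,0,0,0],
  [-1,0,0,0,0],
])

```text
time_s: 14.63
tcp_pos: [475.4, -267.6, 318.6]
tool_rot: [-3.1, 0.627, 2.812]
force: [-0.6, 0.0, 0.4]
gripper_width: 0.999
grip_force: 0.0
```

```bash
python3 -c "
from h import *
st()
G([572.8,-307.7,175.7])"
```

```text
t 14.6333 q [-0.613 -0.32   1.82   0.145  1.03  -1.876] tcp [ 475.4 -267.6  318.6] tilt 36.0 az -22.9 yaxis [ 0.347  0.937 -0.033] grasp [ 563.6 -304.9  186.6] F [-0.6  0.   0.4] w 87.9
rows 1 each [-0.046  0.033  0.483] total [-0.05  0.03  0.48]
```

drive_tool([
  [-1,-0.02,0.03,0.25,0],
  [-1,-0.02,0,0.23,0],
  [0,0,0,0,0],
  [0,0,0,0,0],
  [0.2,0,0,0,0],
  [1,0,0,0,0],
  [1,0,0,0,0],
  [1,0,0,0,0],
  [1,0,0,0,0],
  [1,0,0,0,0],
])

```text
time_s: 15.47
tcp_pos: [484.5, -270.5, 308.5]
tool_rot: [-3.1, 0.628, 2.812]
force: [1.4, 1.5, 0.8]
gripper_width: 0.498
grip_force: 30.0
```

```bash
python3 -c "
from h import *
st();R=Ro.from_euler('xyz',manip.observe()['tool_rot']).as_matrix()
p=manip.observe()['tcp_pos'];c=np.array([371.5,-231.2,286.9])
rk=Rz(-.336).T@(np.array(p)-c);print('rack delta from front release',rk, np.hypot(rk[0],rk[2]))"
```

```text
t 15.4667 q [-0.607 -0.29   1.814  0.143  1.003 -1.873] tcp [ 484.5 -270.5  308.5] tilt 36.1 az -23.0 yaxis [ 0.347  0.937 -0.034] grasp [ 572.9 -307.9  176.7] F [1.4 1.5 0.8] w 43.8
rack delta from front release [119.67888415   0.19160642  21.55834038] 121.60508768457481
```

drive_tool([
  [1,0.215,-0.003,-0.125,0],
  [1,0.22,-0.003,-0.107,0],
  [1,0.22,-0.003,-0.107,0],
  [1,0.22,-0.003,-0.107,0],
  [1,0.22,-0.003,-0.107,0],
  [1,0.22,-0.003,-0.107,0],
  [1,0.22,-0.003,-0.107,0],
  [1,0.22,-0.003,-0.107,0],
  [1,0.22,-0.003,-0.107,0],
  [1,0.22,-0.003,-0.107,0],
  [1,0,0,0,0],
])

```text
time_s: 16.38
tcp_pos: [415.2, -246.3, 295.8]
tool_rot: [-3.1, 0.628, 2.812]
force: [-0.4, 0.4, -2.4]
gripper_width: 0.499
grip_force: 30.0
```

```bash
python3 -c "
from h import *
st()
p=manip.observe()['tcp_pos'];c=np.array([371.5,-231.2,286.9])
rk=Rz(-.336).T@(np.array(p)-c);print(rk, np.hypot(rk[0],rk[2]))
im=manip.capture('wrist');t=manip.capture('top');s=manip.capture('scene')
f=lambda a:cv2.resize(a[:,:,::-1],(400,300),interpolation=cv2.INTER_CUBIC)
cv2.imwrite('pics/m5.png',np.vstack([np.hstack([f(im[180:480,120:520]),f(t[230:365,380:560])]),np.hstack([f(s[265:370,350:490]),f(t)])]))"
```

```text
t 16.3833 q [-0.658 -0.506  1.997  0.174  1.044 -1.926] tcp [ 415.2 -246.3  295.8] tilt 36.0 az -23.0 yaxis [ 0.347  0.937 -0.034] grasp [ 503.5 -283.7  164. ] F [-0.4  0.4 -2.4] w 43.9
[46.20862786  0.17323337  8.88012491] 47.054159293713084
```

View pics/m5.png

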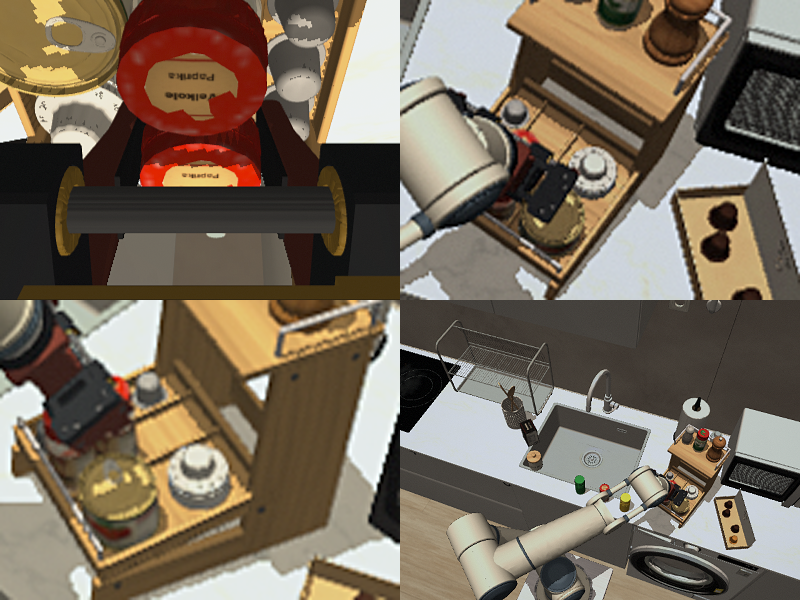

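The wrist view shows the gripped cap behind the front one, but I can't judge the gap. I'll set the jar down, release it, back off and measure both caps.

drive_tool([
  [1,0.01,0,0.025,0],
  [1,0,0,0,0],
  [0.3,0,0,0,0],
  [-1,0,0,0,0],
  [-1,0,0,0,0],
  [-1,0,0,-0.5,0],
  [-1,0,0,-1,0],
  [-1,0,0,-1,0],
  [-1,0,0,-0.5,0],
  [-1,0,0,0,0],
  [-1,0,0,0,0],
])

```text
time_s: 17.45
tcp_pos: [367.5, -226.1, 368.6]
tool_rot: [-3.099, 0.63, 2.812]
force: [0.6, 0.2, -0.4]
gripper_width: 0.994
grip_force: 0.0
```

```bash
python3 -c "
from h import *
st()
c=manip.get_calibration('wrist');im=manip.capture('wrist');cv2.imwrite('pics/w6.png',im[:,:,::-1]);np.savez('w6',**c)
M=c['intrinsics']@np.c_[c['R'],c['t']]
print(proj(M,np.array([w([21,0,106]),w([66,0,106])])))"
```

```text
t 17.45 q [-0.697 -0.671  1.973  0.183  1.235 -1.931] tcp [ 367.5 -226.1  368.6] tilt 36.2 az -23.0 yaxis [ 0.347  0.937 -0.035] grasp [ 456.1 -263.7  237. ] F [ 0.6  0.2 -0.4] w 87.5
[[320.37046211 204.81530705]
 [321.35436555 271.61810652]]
```

View pics/w6.png

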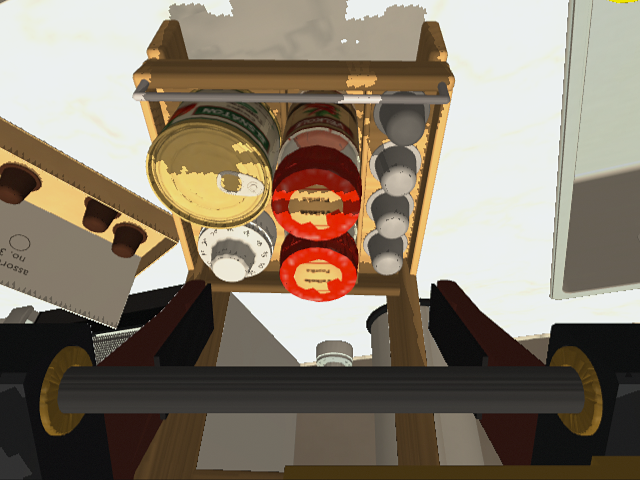

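Both jars stand in line behind the rail, with cap tops at about (317,205) and (319,272). Predictions for s=21 and s=66 are (320,205) and (321,272). I check the spacing numerically.

```bash
cat >> h.py <<'E'
def caps(path,s0):
    "fit bright-red cap-top ellipses, return centres"
    im=cv2.imread(path).astype(int);b,g,r=im[...,0],im[...,1],im[...,2]
    return ((r>200)&(g<130)).astype(np.uint8)
def topc(s,M,y=0):
    a=np.linspace(0,2*np.pi,60);return proj(M,np.array([w([s+22.3*np.cos(t),y+22.3*np.sin(t),106]) for t in a]))
E
python3 - <<'E'
from h import *
c=np.load('w6.npz');M=c['intrinsics']@np.c_[c['R'],c['t']]
m=caps('pics/w6.png',0)
n,l,s,ce=cv2.connectedComponentsWithStats(m)
for i in range(1,n):
    if s[i,4]>150:
        pts=np.argwhere(l==i)[:,::-1].astype(np.int32);h=cv2.convexHull(pts);e=cv2.fitEllipse(h)
        print(s[i],np.round(e[0],1),np.round(e[1],1))
for q in(21,66):
    t=topc(q,M);print(q,t.min(0),t.max(0))
E
```

```text
[272 189  25  12 155] [284.  192.2] [16.8 27.1]
[332 190  27  12 170] [345.2 193. ] [14.7 27.7]
[ 273  211   86   30 1319] [315.4 219.8] [38.2 81.8]
[ 280  248   77   54 2171] [317.8 274.3] [53.4 76.7]
21 [273.85526663 164.15365388] [367.20007706 240.1434645 ]
66 [280.64353672 240.74569932] [362.31634034 298.90469668]
```

```bash
cat > kin.py <<'E'
from h import *
D=[([1.283,.092,1.232,0,1.82,-.057],[137.3,584.1,403.5]),([-.41617,.22496,.38198,0,2.53452,-1.64],[453.9,-163.5,756.6]),([-.37298,.22253,.17044,.0139,2.69114,-1.5836],[380.8,-111.4,832.4]),
([-.36332,.05826,.17064,.00436,2.69105,-1.58187],[273.5,-67.3,887.9]),([-.313,.106,.648,-.058,1.964,-1.568],[541.2,-148.8,716.5]),([-.345,.689,.172,-.033,1.652,-1.585],[783.2,-250.9,600.4]),
([-.65,-.468,1.968,.17,1.033,-1.919],[426.5,-251.1,297]),([-.702,-.657,2.109,.197,1.091,-1.967],[371,-231,286.9]),([-.757,-.828,2.073,.214,1.301,-1.978],[321.9,-210.2,361.5]),([-.607,-.29,1.814,.143,1.003,-1.873],[484.5,-270.5,308.5]),([-.697,-.671,1.973,.183,1.235,-1.931],[367.5,-226.1,368.6])]
def fk(q,p):
    h,a1,L1,L2,a3,d6,e=p;Z=lambda a:Ro.from_euler('z',a).as_matrix();Y=lambda a:Ro.from_euler('y',a).as_matrix()
    R=Z(q[0]);x=np.array([0,0,h])+R@[a1,e,0];R=R@Y(q[1]);x=x+R@[0,0,L1];R=R@Y(q[2]);x=x+R@[a3,0,L2]
    R=R@Z(q[3])@Y(q[4])@Z(q[5]);return x+R@[0,0,d6],R
def res(p):return np.concatenate([fk(q,p)[0]-t for q,t in D])
r=least_squares(res,[360,0,400,400,0,100,30]);KP=r.x
lo=np.array([-2.87,-.86,.17,-1.51,.06,-2.65]);hi=np.array([2.87,2.18,2.46,4.65,2.69,2.65])
def ik(t,Rt,q0):
    f=lambda q:np.r_[(fk(q,KP)[0]-t)/100,3*(Ro.from_matrix(fk(q,KP)[1].T@Rt).as_rotvec())]
    s=least_squares(f,np.clip(q0,lo+.01,hi-.01),bounds=(lo,hi));return s.x,fk(s.x,KP)[0]-t,np.degrees(np.linalg.norm(f(s.x)[3:])/3)
E
python3 - <<'E'
from kin import *
print(KP.round(1),abs(r.fun).max())
s=manip.observe();R=fk(s['joint_pos'],KP)[1];Rm=Ro.from_euler('xyz',s['tool_rot']).as_matrix();C=R.T@Rm;print(C.round(3))
for dt in(0,-6,-12,-16,-20):
  Rt=Ro.from_rotvec(np.radians(dt)*Rm[:,1]).as_matrix()@Rm
  Rt2=Ro.from_rotvec(-np.radians(dt)*Rm[:,1]).as_matrix()@Rm
  for Q in(Rt,Rt2):
    z=Q[:,2];tl=np.degrees(np.arccos(-z[2]))
    if tl>37:continue
    for back in(0,70):
      g=np.array([434,-11,95])-back*z;q,e,a=ik(g-163*z,Q@C.T,s['joint_pos'])
      print(round(tl,1),back,q.round(2),e.round(1),a.round(1))
A,B=P('top'),P('scene')
X=cv2.triangulatePoints(A,B,np.array([[381.],[75]]),np.array([[375.],[68]]))[:,0];print('cab',X[:3]/X[3])
E
```

```text
[157.1  -0.  372.5 558.6  96.9 167.2  34. ] 0.41456652385807047
[[ 0. -1.  0.]
 [ 1.  0. -0.]
 [ 0.  0.  1.]]
36.0 0 [ 0.13 -0.86  2.32 -0.34  1.17 -1.04] [17.2  4.4 -1.2] 1.6
36.0 70 [ 0.24 -0.86  2.22 -0.39  1.35 -0.96] [39.8 15.2  1.9] 4.3
36.0 0 [ 0.13 -0.86  2.32 -0.34  1.17 -1.04] [17.2  4.4 -1.2] 1.6
36.0 70 [ 0.24 -0.86  2.22 -0.39  1.35 -0.96] [39.8 15.2  1.9] 4.3
30.0 0 [ 0.07 -0.85  2.29 -0.25  1.24 -1.13] [ 0.  0. -0.] 0.0
30.0 70 [ 0.15 -0.86  2.18 -0.28  1.41 -1.08] [18.7  5.2  1.5] 2.0
24.0 0 [ 0.04 -0.75  2.21 -0.19  1.31 -1.17] [ 0.  0. -0.] 0.0
24.0 70 [ 0.08 -0.83  2.14 -0.2   1.47 -1.16] [-0. -0.  0.] 0.0
20.0 0 [ 0.01 -0.68  2.15 -0.16  1.35 -1.2 ] [0. 0. 0.] 0.0
20.0 70 [ 0.05 -0.75  2.08 -0.16  1.5  -1.19] [ 0.  0. -0.] 0.0
16.1 0 [-0.01 -0.61  2.1  -0.13  1.4  -1.23] [-0.  0.  0.] 0.0
16.1 70 [ 0.02 -0.67  2.01 -0.13  1.55 -1.22] [ 0.  0. -0.] 0.0
cab [670.18025556 -48.69197752 705.22556553]
```

```bash
python3 - <<'E'
from kin import *
plan([350,-70,370],[290,-50,370])
s=manip.observe();Rm=Ro.from_euler('xyz',s['tool_rot']).as_matrix();C=fk(s['joint_pos'],KP)[1].T@Rm
for t in([350,-70,370],[330,-60,370],[310,-55,370],[310,-55,450]):
    q,e,a=ik(np.array(t),Rm@C.T,s['joint_pos']);print(q.round(2),e.round(1),a)
E
```

```text
rows 5 each [ 0.352  0.934 -0.318] total [ 1.76  4.67 -1.59]
rows 2 each [ 0.853 -0.034 -0.618] total [ 1.71 -0.07 -1.24]
[-0.24 -0.86  2.07 -0.1   1.34 -1.48] [11.7 -1.4  2.3] 1.1805798656733109
[-0.21 -0.86  2.05 -0.12  1.38 -1.45] [27.4 -2.4  5.7] 2.8116594613688415
[-0.2  -0.86  2.04 -0.13  1.42 -1.43] [42.4 -3.1  9.2] 4.419898383357122
[-0.21 -0.86  1.9  -0.12  1.53 -1.46] [24.3 -1.8  9. ] 2.705971620495053
```

drive_tool([
  [-1,0.35,0.8,-0.3,0],
  [-1,0.35,0.8,-0.3,0],
  [-1,0.35,0.8,-0.3,0],
  [-1,0.35,0.8,-0.3,0],
  [-1,0.35,0.7,-0.3,0],
  [-1,0.81,0,-0.59,0],
  [-1,0.81,0,-0.59,0],
  [-1,0.81,0,-0.59,0],
  [-1,0.81,0,-0.59,0],
])

```text
time_s: 18.25
tcp_pos: [344.7, -68.4, 404.1]
tool_rot: [-3.085, 0.533, 2.808]
force: [0.3, -0.4, 0.1]
gripper_width: 0.997
grip_force: 0.0
```

```bash
python3 -c "
from h import *
st()"
```

```text
t 18.25 q [-0.244 -0.853  1.992 -0.102  1.476 -1.484] tcp [344.7 -68.4 404.1] tilt 30.7 az -25.4 yaxis [ 0.354  0.934 -0.048] grasp [ 419.9 -104.1  263.9] F [ 0.3 -0.4  0.1] w 87.7
```

drive_tool([
  [-1,0.86,-0.1,-0.5,0],
  [-1,0.86,-0.1,-0.5,0],
  [-1,0.87,-0.1,-0.48,0],
  [-1,0.87,-0.1,-0.46,0],
])

```text
time_s: 18.58
tcp_pos: [323.2, -42.7, 436.8]
tool_rot: [-3.066, 0.458, 2.802]
force: [-0.2, 0.4, 1.1]
gripper_width: 1.001
grip_force: 0.0
```

```bash
python3 -c "
from h import *
st()"
```

```text
t 18.5833 q [-0.157 -0.853  1.921 -0.155  1.633 -1.415] tcp [323.2 -42.7 436.8] tilt 26.6 az -29.1 yaxis [ 0.363  0.929 -0.067] grasp [386.9 -78.2 291.1] F [-0.2  0.4  1.1] w 88.1
```

```bash
python3 - <<'E'
from kin import *
G([430,-12,190])
s=manip.observe();Rm=Ro.from_euler('xyz',s['tool_rot']).as_matrix();C=fk(s['joint_pos'],KP)[1].T@Rm
for g in([430,-12,190],[434,-11,130],[434,-11,95]):
    q,e,a=ik(np.array(g)-163*Rm[:,2],Rm@C.T,s['joint_pos']);print(q.round(2),e.round(1),a)
E
```

```text
rows 4 each [0.234 0.7   0.773] total [0.94 2.8  3.09]
[ 0.09 -0.77  2.06 -0.25  1.46 -1.15] [0. 0. 0.] 5.427360336828814e-12
[ 0.09 -0.76  2.16 -0.26  1.36 -1.12] [ 0.  0. -0.] 2.924364815727979e-12
[ 0.09 -0.76  2.22 -0.26  1.29 -1.1 ] [ 0.  0. -0.] 1.0508973920729905e-08
```

drive_tool([
  [-1,0.23,0.7,0.77,0],
  [-1,0.23,0.7,0.77,0],
  [-1,0.23,0.7,0.77,0],
  [-1,0.24,0.7,0.77,0],
  [-1,0,0,0,0],
  [-1,0,0,0,0],
])

```text
time_s: 19.08
tcp_pos: [366.3, 23.8, 334.9]
tool_rot: [-3.064, 0.457, 2.806]
force: [0.4, -0.8, -0.6]
gripper_width: 1.001
grip_force: 0.0
```

```bash
cat > seg.py <<'E'
from kin import *
st()
c=manip.get_calibration('wrist');im=manip.capture('wrist')[:,:,::-1];cv2.imwrite('pics/w7.png',im)
M=c['intrinsics']@np.c_[c['R'],c['t']]
g0=np.array([434,-11,0.])
def circ(x,y,rr=22.3,z=106):
    a=np.linspace(0,2*np.pi,60);return proj(M,np.c_[x+rr*np.cos(a),y+rr*np.sin(a),0*a+z])
m=caps('pics/w7.png',0);n,l,s,ce=cv2.connectedComponentsWithStats(m)
for i in range(1,n):
    if s[i,4]>150:print('red',s[i][:4],s[i][:2]+s[i][2:4])
t=circ(434,-11);print('pred',t.min(0),t.max(0));print('d/dx',circ(444,-11).mean(0)-t.mean(0),'d/dy',circ(434,-1).mean(0)-t.mean(0))
E
python3 seg.py
```

```text
t 19.0833 q [ 0.087 -0.767  2.061 -0.256  1.459 -1.152] tcp [366.3  23.8 334.9] tilt 26.5 az -29.3 yaxis [ 0.361  0.93  -0.07 ] grasp [429.8 -11.8 189.1] F [ 0.4 -0.8 -0.6] w 88.1
pred [290.84187795 167.86756452] [378.21064808 238.75327636]
d/dx [ 6.50001377 14.7085426 ] d/dy [18.64810954 -5.04929451]
```

```bash
python3 - <<'E'
import cv2,numpy as np
im=cv2.imread('pics/w7.png').astype(int);b,g,r=im[...,0],im[...,1],im[...,2]
for th in(90,140,180,220):
    m=((r>th)&(g<r*.45)&(b<r*.45)).astype(np.uint8);n,l,s,ce=cv2.connectedComponentsWithStats(m)
    print(th,[(x.tolist()) for x in s[1:] if x[4]>100])
print(im[200,250:420:8].tolist());print(im[160:300:7,330].tolist())
E
```

```text
90 [[288, 172, 83, 67, 2858]]
140 []
180 []
220 []
[[173, 190, 184], [176, 189, 184], [86, 99, 107], [77, 87, 93], [74, 86, 91], [11, 24, 123], [3, 21, 123], [36, 62, 118], [63, 108, 143], [64, 111, 146], [48, 82, 110], [49, 85, 113], [60, 104, 136], [6, 19, 123], [8, 23, 123], [0, 3, 54], [177, 191, 186], [177, 190, 185], [174, 188, 183], [176, 189, 183], [173, 188, 184], [175, 190, 185]]
[[5, 7, 68], [6, 11, 63], [19, 29, 125], [13, 26, 124], [42, 72, 130], [63, 108, 143], [36, 61, 82], [65, 112, 148], [59, 104, 138], [59, 103, 136], [7, 22, 118], [10, 22, 124], [76, 86, 93], [75, 87, 92], [75, 86, 92], [75, 87, 92], [75, 85, 93], [74, 86, 93], [74, 86, 92], [75, 86, 92]]
```

The cap's top spans columns 288–371 and rows 172–239, which puts the new jar at about (434.5,-14).

```bash
python3 -c "
from h import *
G([434.5,-14,130],[434.5,-14,95.5])"
```

```text
rows 2 each [0.389 0.071 0.951] total [0.78 0.14 1.9 ]
rows 2 each [0.256 0.039 0.514] total [0.51 0.08 1.03]
```

drive_tool([
  [-1,0.2,0.05,0.48,0],
  [-1,0.2,0.05,0.48,0],
  [-1,0.2,0.04,0.48,0],
  [-1,0.2,0.02,0.48,0],
  [-1,0.16,0.02,0.34,0],
  [-1,0.16,0.02,0.34,0],
  [-1,0.17,0.02,0.33,0],
  [-1,0,0,0,0],
])

```text
time_s: 19.8
tcp_pos: [370.1, 21.3, 240.0]
tool_rot: [-3.066, 0.461, 2.801]
force: [0.6, 0.3, -0.5]
gripper_width: 0.998
grip_force: 0.0
```

```bash
python3 -c "
from h import *
st();G([434.5,-14,95.5])"
```

```text
t 19.8 q [ 0.078 -0.764  2.228 -0.262  1.29  -1.111] tcp [370.1  21.3 240. ] tilt 26.7 az -29.1 yaxis [ 0.365  0.929 -0.067] grasp [434.1 -14.4  94.5] F [ 0.6  0.3 -0.5] w 87.8
rows 1 each [-0.022  0.013 -0.029] total [-0.02  0.01 -0.03]
```

Close and lift.

drive_tool([
  [0,0,0,0,0],
  [0,0,0,0,0],
  [0.2,0,0,0,0],
  [1,0,0,0,0],
  [1,0,0,0,0],
  [1,0,0,0,0],
  [1,0,0,0,0],
  [1,0,0,0,0],
  [1,-0.05,0,-0.1,0],
  [1,-0.15,0,-0.3,0],
  [1,-0.3,0,-0.6,0],
  [1,-0.3,0,-0.6,0],
  [1,0,0,0,0],
])

```text
time_s: 20.88
tcp_pos: [372.4, 25.1, 300.5]
tool_rot: [-3.07, 0.47, 2.8]
force: [-0.3, 0.2, -1.2]
gripper_width: 0.503
grip_force: 29.4
```

```bash
python3 - <<'E'
from kin import *
st()
s=manip.observe();Rm=Ro.from_euler('xyz',s['tool_rot']).as_matrix();C=fk(s['joint_pos'],KP)[1].T@Rm
for t in([420,-90,500],[560,-170,760],[600,-190,760],[640,-205,760],[680,-220,760]):
    q,e,a=ik(np.array(t),Rm@C.T,s['joint_pos']);print(q.round(2),e.round(1),a)
plan([400,-60,450],[600,-190,760])
E
```

```text
t 20.8833 q [ 0.09  -0.761  2.121 -0.261  1.384 -1.126] tcp [372.4  25.1 300.5] tilt 27.2 az -28.5 yaxis [ 0.364  0.929 -0.064] grasp [437.8 -10.5 155.6] F [-0.3  0.2 -1.2] w 44.3
[-0.25 -0.52  1.62 -0.11  1.58 -1.49] [-0.  0. -0.] 1.6698767879654988e-09
[-0.33  0.27  0.36 -0.08  2.04 -1.6 ] [-0.  0. -0.] 2.0335641641773996e-11
[-0.34  0.43  0.17 -0.08  2.06 -1.61] [-3.2  0.9 -4.5] 0.5340936273537018
[-0.34  0.46  0.17 -0.08  1.99 -1.61] [-15.5   4.5 -20.4] 2.5632767854575933
[-0.35  0.49  0.17 -0.07  1.92 -1.61] [-29.    8.7 -35.9] 4.7486161463190415
rows 5 each [-0.775 -0.523 -0.688] total [-3.88 -2.62 -3.44]
rows 12 each [-0.964 -0.188 -0.464] total [-11.57  -2.25  -5.57]
```

drive_tool([
  [1,-0.75,-0.5,-0.7,0],
  [1,-0.78,-0.52,-0.7,0],
  [1,-0.78,-0.52,-0.7,0],
  [1,-0.78,-0.52,-0.7,0],
  [1,-0.78,-0.55,-0.7,0],
  [1,-0.96,-0.19,-0.46,0],
  [1,-0.96,-0.19,-0.46,0],
  [1,-0.96,-0.19,-0.46,0],
  [1,-0.96,-0.19,-0.46,0],
  [1,-0.96,-0.19,-0.46,0],
  [1,-0.96,-0.19,-0.46,0],
  [1,-0.96,-0.19,-0.46,0],
  [1,-0.96,-0.19,-0.46,0],
  [1,-0.96,-0.19,-0.46,0],
  [1,-0.96,-0.19,-0.46,0],
  [1,-0.96,-0.19,-0.46,0],
])

```text
time_s: 22.22
tcp_pos: [582.8, -178.5, 724.7]
tool_rot: [-3.067, 0.463, 2.801]
force: [0.0, -0.6, -0.6]
gripper_width: 0.504
grip_force: 29.4
```

```bash
cat >> kin.py <<'E'
RG=Ro.from_euler('xyz',[-3.066,.461,2.801]).as_matrix()
def lean():
    "jar axis in tray frame: angles off tray normal (deg): about y, about x"
    Rm=Ro.from_euler('xyz',manip.observe()['tool_rot']).as_matrix();a=Rz(-.336).T@(Rm@RG.T@[0,0,1])
    print('lean to robot deg',np.degrees(np.arctan2(-a[0],a[2])).round(2),'lean left',np.degrees(np.arctan2(a[1],a[2])).round(2))
E
python3 -c "
from kin import *
st();lean()"
```

```text
t 22.2167 q [-0.331  0.255  0.464 -0.085  1.959 -1.595] tcp [ 582.8 -178.5  724.7] tilt 26.8 az -29.0 yaxis [ 0.364  0.929 -0.066] grasp [ 647.2 -214.1  579.3] F [ 0.  -0.6 -0.6] w 44.3
lean to robot deg 0.1 lean left -0.07
```

drive_tool([
  [1,-1,0,0,0],
  [1,-1,0,0,0],
  [1,-1,0,0,0],
  [1,-1,0,0,0],
  [1,-1,0,0,0],
  [1,-1,0,0,0],
  [1,-1,0,0,0],
])

```text
time_s: 22.8
tcp_pos: [662.6, -211.2, 717.5]
tool_rot: [-3.064, 0.567, 2.81]
force: [-0.3, 0.1, -2.2]
gripper_width: 0.501
grip_force: 30.0
```

```bash
python3 -c "
from kin import *
st();lean()"
```

```text
t 22.8 q [-0.34   0.505  0.171 -0.077  1.897 -1.603] tcp [ 662.6 -211.2  717.5] tilt 32.7 az -27.2 yaxis [ 0.364  0.929 -0.066] grasp [ 740.9 -251.6  580.4] F [-0.3  0.1 -2.2] w 44.1
lean to robot deg 6.06 lean left 0.09
```

drive_tool([
  [1,-1,0,0,0],
  [1,-1,0,0,0],
  [1,-1,0,0,0],
  [1,0,0,0,0],
])

```text
time_s: 23.13
tcp_pos: [683.3, -220.5, 710.1]
tool_rot: [-3.061, 0.625, 2.816]
force: [-0.5, -0.1, -2.4]
gripper_width: 0.499
grip_force: 30.0
```

```bash
python3 -c "
from kin import *
st();lean()"
```

```text
t 23.1333 q [-0.343  0.525  0.172 -0.072  1.818 -1.603] tcp [ 683.3 -220.5  710.1] tilt 36.1 az -26.5 yaxis [ 0.363  0.929 -0.065] grasp [ 769.2 -263.3  578.3] F [-0.5 -0.1 -2.4] w 43.9
lean to robot deg 9.39 lean left 0.16
```

drive_tool([
  [1,-0.7,0,0,0],
  [1,0,0,0,0],
])

```text
time_s: 23.3
tcp_pos: [686.1, -221.7, 711.3]
tool_rot: [-3.06, 0.642, 2.818]
force: [0.1, -0.0, -1.8]
gripper_width: 0.498
grip_force: 30.0
```

```bash
python3 - <<'E'
from kin import *
st();lean()
wp=[w([117,190,140])+[0,0,330],w([117,190,140]),w([117,60,140]),w([117,0,140]),w([117,0,97])]
print(np.round(wp,1))
s=manip.observe();Rm=Ro.from_euler('xyz',s['tool_rot']).as_matrix();C=fk(s['joint_pos'],KP)[1].T@Rm
for t in wp:
    q,e,a=ik(t-163*Rm[:,2],Rm@C.T,s['joint_pos']);print(q.round(2),e.round(1),a)
G(*wp)
E
```

```text
t 23.3 q [-0.344  0.527  0.171 -0.071  1.8   -1.603] tcp [ 686.1 -221.7  711.3] tilt 37.0 az -26.3 yaxis [ 0.363  0.929 -0.065] grasp [ 774.1 -265.2  581.2] F [ 0.1 -0.  -1.8] w 43.9
lean to robot deg 10.38 lean left 0.17
[[ 608.4 -117.4  546.2]
 [ 608.4 -117.4  216.2]
 [ 565.5 -240.1  216.2]
 [ 545.7 -296.8  216.2]
 [ 552.8 -299.2  173.8]]
[-0.15 -0.16  1.04 -0.19  1.65 -1.44] [0. 0. 0.] 6.439214826591895e-09
[-0.15 -0.38  1.82 -0.21  1.09 -1.33] [ 0. -0. -0.] 1.3351233865394957e-09
[-0.46 -0.42  1.85 -0.    1.07 -1.68] [ 0. -0. -0.] 6.9491964528951425e-09
[-0.6  -0.4   1.84  0.09  1.07 -1.84] [ 0. -0. -0.] 2.3141793266450093e-09
[-0.59 -0.37  1.89  0.1   0.98 -1.84] [ 0. -0. -0.] 1.0990843545644958e-08
rows 7 each [ 0.879  0.378 -0.481] total [ 6.15  2.65 -3.37]
rows 9 each [0.732 0.079 0.976] total [6.59 0.71 8.78]
rows 5 each [ 0.008 -0.864  0.064] total [ 0.04 -4.32  0.32]
rows 2 each [ 0.01  -0.997  0.074] total [ 0.02 -1.99  0.15]
rows 2 each [0.323 0.05  0.638] total [0.65 0.1  1.28]
```

drive_tool([
  [1,0.88,0.38,-0.48,0],
  [1,0.88,0.38,-0.48,0],
  [1,0.88,0.38,-0.48,0],
  [1,0.88,0.38,-0.48,0],
  [1,0.88,0.38,-0.48,0],
  [1,0.88,0.38,-0.48,0],
  [1,0.88,0.38,-0.48,0],
  [1,0.73,0.08,0.97,0],
  [1,0.73,0.08,0.97,0],
  [1,0.73,0.08,0.97,0],
  [1,0.73,0.08,0.97,0],
  [1,0.73,0.08,0.97,0],
  [1,0.73,0.08,0.97,0],
  [1,0.73,0.08,0.97,0],
  [1,0.73,0.08,0.97,0],
  [1,0.5,0.05,0.6,0],
  [1,0,0,0,0],
])

```text
time_s: 24.72
tcp_pos: [522.9, -76.8, 355.4]
tool_rot: [-3.059, 0.63, 2.818]
force: [-0.6, -0.4, -3.6]
gripper_width: 0.501
grip_force: 30.0
```

```bash
python3 - <<'E'
from kin import *
st();lean()
G(w([117,190,140]),w([117,60,140]),w([117,0,140]))
E
```

```text
t 24.7167 q [-0.153 -0.364  1.79  -0.204  1.112 -1.34 ] tcp [522.9 -76.8 355.4] tilt 36.4 az -26.5 yaxis [ 0.363  0.929 -0.067] grasp [ 609.4 -120.1  224.2] F [-0.6 -0.4 -3.6] w 44.1
lean to robot deg 9.71 lean left 0.26
rows 1 each [0.208 0.088 0.173] total [0.21 0.09 0.17]
rows 5 each [ 0.009 -0.864  0.065] total [ 0.04 -4.32  0.33]
rows 2 each [ 0.01  -0.997  0.075] total [ 0.02 -1.99  0.15]
```

drive_tool([
  [1,0.1,-0.7,0.08,0],
  [1,0.1,-0.75,0.08,0],
  [1,0,-0.75,0.08,0],
  [1,0,-0.75,0.08,0],
  [1,0,-0.75,0.08,0],
  [1,0,-0.75,0.06,0],
  [1,0,-0.7,0.06,0],
  [1,0,-0.5,0.04,0],
  [1,0,-0.3,0.02,0],
  [1,0,0,0,0],
  [1,0,0,0,0],
])

```text
time_s: 25.63
tcp_pos: [464.2, -246.3, 358.8]
tool_rot: [-3.06, 0.645, 2.817]
force: [-0.5, -0.6, -1.3]
gripper_width: 0.497
grip_force: 30.0
```

```bash
python3 - <<'E'
from kin import *
st();lean()
G(w([117,0,140]),w([117,0,105]),w([117,0,95]))
E
```

```text
t 25.6333 q [-0.575 -0.396  1.811  0.079  1.083 -1.807] tcp [ 464.2 -246.3  358.8] tilt 37.2 az -26.3 yaxis [ 0.364  0.929 -0.065] grasp [ 552.5 -290.   228.9] F [-0.5 -0.6 -1.3] w 43.7
lean to robot deg 10.52 lean left 0.18
rows 1 each [ 0.368 -0.266  0.277] total [ 0.37 -0.27  0.28]
rows 2 each [0.264 0.041 0.518] total [0.53 0.08 1.04]
rows 1 each [0.151 0.023 0.296] total [0.15 0.02 0.3 ]
```

drive_tool([
  [1,0.2,-0.16,0.15,0],
  [1,0.17,-0.15,0.13,0],
  [1,0.13,0.02,0.26,0],
  [1,0.13,0.02,0.26,0],
  [1,0.13,0.02,0.26,0],
  [1,0.1,0.02,0.18,0],
  [1,0,0,0,0],
  [1,0,0,0,0],
])

```text
time_s: 26.3
tcp_pos: [462.3, -255.7, 311.6]
tool_rot: [-3.061, 0.641, 2.817]
force: [0.7, 0.5, -1.1]
gripper_width: 0.502
grip_force: 30.0
```

```bash
cat > rel.py <<'E'
from kin import *
st();lean()
s=manip.observe();z=tz();g=np.array(s['tcp_pos'])+163*z;d=Rz(RK[2]).T@(g-[RK[0],RK[1],58]);c,sn=np.cos(np.radians(10)),np.sin(np.radians(10))
print('tray s,y,z',(d[0]*c+d[2]*sn).round(1),d[1].round(1),(-d[0]*sn+d[2]*c).round(1))
E
python3 rel.py; python3 -c "
from kin import *
G(w([117,-1.3,100]),w([117,-1.3,95]))"
```

```text
t 26.3 q [-0.596 -0.378  1.88   0.099  1.001 -1.842] tcp [ 462.3 -255.7  311.6] tilt 37.0 az -26.2 yaxis [ 0.363  0.93  -0.064] grasp [ 550.3 -299.   181.3] F [ 0.7  0.5 -1.1] w 44.2
lean to robot deg 10.32 lean left 0.11
tray s,y,z 115.9 -0.6 104.8
rows 1 each [ 0.039 -0.012  0.161] total [ 0.04 -0.01  0.16]
rows 1 each [0.075 0.012 0.148] total [0.07 0.01 0.15]
```

drive_tool([
  [1,0.045,0,0.09,0],
  [1,0.045,0,0.09,0],
  [1,0.035,0,0.07,0],
  [1,0,0,0,0],
  [1,0,0,0,0],
])

```text
time_s: 26.72
tcp_pos: [463.8, -256.5, 304.7]
tool_rot: [-3.063, 0.644, 2.817]
force: [2.9, 4.9, 0.1]
gripper_width: 0.502
grip_force: 30.0
```

drive_tool([
  [1,0.01,0,0.02,0],
  [1,0.01,0,0.02,0],
  [1,0,0,0,0],
])

```text
time_s: 26.97
tcp_pos: [464.1, -256.6, 303.7]
tool_rot: [-3.063, 0.645, 2.817]
force: [1.8, 4.4, 1.7]
gripper_width: 0.501
grip_force: 30.0
```

```bash
python3 rel.py
```

```text
t 26.9667 q [-0.596 -0.37   1.889  0.102  0.982 -1.844] tcp [ 464.1 -256.6  303.7] tilt 37.2 az -26.1 yaxis [ 0.363  0.93  -0.063] grasp [ 552.5 -299.9  173.9] F [1.8 4.4 1.7] w 44.1
lean to robot deg 10.52 lean left 0.06
tray s,y,z 117.0 -0.7 97.0
```

A 4.5 N sideways force suggests the foot is touching the right strip. The tilted pads have turned the jar about 4° sideways, which puts the foot about 6 mm right. I raise, shift left and lower again.

drive_tool([
  [1,-0.05,0,-0.1,0],
  [1,-0.05,0.0,-0.1,0],
  [1,0,0.1,0,0],
  [1,0,0.09,0,0],
  [1,0,0,0,0],
  [1,0.05,0,0.09,0],
  [1,0.04,0,0.09,0],
  [1,0,0,0,0],
  [1,0,0,0,0],
])

```text
time_s: 27.72
tcp_pos: [465.5, -252.0, 303.2]
tool_rot: [-3.06, 0.643, 2.817]
force: [0.3, -0.2, -1.7]
gripper_width: 0.499
grip_force: 30.0
```

```bash
python3 rel.py
```

```text
t 27.7167 q [-0.584 -0.372  1.891  0.09   0.982 -1.829] tcp [ 465.5 -252.   303.2] tilt 37.1 az -26.3 yaxis [ 0.364  0.929 -0.065] grasp [ 553.6 -295.6  173.2] F [ 0.3 -0.2 -1.7] w 43.9
lean to robot deg 10.41 lean left 0.18
tray s,y,z 116.5 3.7 96.4
```

drive_tool([
  [1,0.01,0.02,0.02,0],
  [1,0.01,0.01,0.02,0],
  [1,0,0,0,0],
])

```text
time_s: 27.97
tcp_pos: [466.1, -251.6, 303.0]
tool_rot: [-3.058, 0.645, 2.818]
force: [-2.7, -2.4, 3.8]
gripper_width: 0.499
grip_force: 30.0
```

drive_tool([
  [1,0.01,0,0.02,0],
  [1,0.005,0,0.01,0],
  [1,0,0,0,0],
])

```text
time_s: 28.22
tcp_pos: [466.3, -251.7, 302.9]
tool_rot: [-3.058, 0.646, 2.818]
force: [-4.5, -2.1, 6.7]
gripper_width: 0.499
grip_force: 30.0
```

drive_tool([
  [1,0.01,0,0.02,0],
  [1,0.005,0,0.01,0],
  [1,0,0,0,0],
])

```text
time_s: 28.47
tcp_pos: [466.6, -251.8, 302.8]
tool_rot: [-3.058, 0.648, 2.818]
force: [-5.1, -1.1, 8.6]
gripper_width: 0.498
grip_force: 30.0
```

```bash
python3 rel.py
```

```text
t 28.4667 q [-0.582 -0.372  1.892  0.089  0.974 -1.827] tcp [ 466.6 -251.8  302.8] tilt 37.4 az -26.4 yaxis [ 0.364  0.929 -0.066] grasp [ 555.3 -295.8  173.3] F [-5.1 -1.1  8.6] w 43.8
lean to robot deg 10.71 lean left 0.26
tray s,y,z 118.1 4.1 96.3
```

drive_tool([
  [1,-0.015,0,-0.03,0],
  [1,0,0,0,0],
  [-0.05,0,0,0,0],
  [-0.05,0,0,0,0],
  [-0.1,0,0,0,0],
  [-0.1,0,0,0,0],
  [-0.2,0,0,0,0],
  [-0.3,0,0,0,0],
  [-0.3,0,0,0,0],
])

```text
time_s: 29.22
tcp_pos: [466.3, -251.2, 300.7]
tool_rot: [-3.061, 0.642, 2.817]
force: [0.1, 0.4, -0.3]
gripper_width: 0.647
grip_force: 0.1
```

```bash
python3 rel.py
```

```text
t 29.2167 q [-0.582 -0.371  1.894  0.09   0.977 -1.827] tcp [ 466.3 -251.2  300.7] tilt 37.0 az -26.3 yaxis [ 0.363  0.929 -0.065] grasp [ 554.3 -294.7  170.6] F [ 0.1  0.4 -0.3] w 56.9
lean to robot deg 10.39 lean left 0.15
tray s,y,z 116.4 4.8 93.8
```

drive_tool([
  [-1,0,0,0,0],
  [-1,0,-0.1,0,0],
  [-1,0,0,0,0],
  [-1,0,0,-0.4,0],
  [-1,0,0,-1,0],
  [-1,0,0,-1,0],
  [-1,0,0,-0.6,0],
  [-1,0,0,0,0],
  [-1,0,0,0,0],
])

```text
time_s: 29.97
tcp_pos: [416.4, -230.1, 374.1]
tool_rot: [-3.059, 0.646, 2.818]
force: [0.0, 0.7, -0.8]
gripper_width: 1.0
grip_force: 0.0
```

```bash
cat > look.py <<'E'
from kin import *
import sys
st()
c=manip.get_calibration('wrist');im=manip.capture('wrist')[:,:,::-1];fn='pics/'+sys.argv[1];cv2.imwrite(fn,im);np.savez(sys.argv[1],**c)
M=c['intrinsics']@np.c_[c['R'],c['t']]
im=im.astype(int);b,g,r=im[...,0],im[...,1],im[...,2]
for th in(90,200):
    m=((r>th)&(g<r*.5)&(b<r*.5)).astype(np.uint8)
    n,l,s,ce=cv2.connectedComponentsWithStats(m)
    for i in range(1,n):
        if s[i,4]>200 and 230<ce[i][0]<410:print(th,'x',s[i,0],s[i,0]+s[i,2],'y',s[i,1],s[i,1]+s[i,3],s[i,4])
for q in(21.6,68,116):
    t=topc(q,M);print(q,t.min(0).round(1),t.max(0).round(1))
E
python3 look.py w8.png
```

```text
t 29.9667 q [-0.608 -0.544  1.888  0.098  1.155 -1.837] tcp [ 416.4 -230.1  374.1] tilt 37.3 az -26.3 yaxis [ 0.364  0.929 -0.065] grasp [ 504.9 -273.8  244.4] F [ 0.   0.7 -0.8] w 88.0
90 x 249 355 y 53 156 5672
90 x 263 354 y 164 294 5860
200 x 266 351 y 207 237 1239
200 x 275 353 y 239 294 2211
21.6 [251.   46.8] [362.8 154.3]
68 [264. 158.] [358.7 235.2]
116 [273.9 240.2] [355.7 297.8]
```

drive_tool([
  [-1,0,0.3,-1,0],
  [-1,0,0.8,-1,0],
  [-1,0,1,-0.5,0],
  [-1,0,1,-0.3,0],
  [-1,0,1,0,0],
  [-1,0,1,0,0],
  [-1,0,1,0,0],
  [-1,0,1,0,0],
  [-1,0,1,0,0],
  [-1,0,1,0,0],
  [-1,0,0,0,0],
  [-1,0,0,0,0],
])

```text
time_s: 31.02
tcp_pos: [471.4, 47.7, 419.2]
tool_rot: [-3.057, 0.638, 2.823]
force: [-0.3, -0.2, 0.1]
gripper_width: 1.0
grip_force: 0.0
```

```bash
python3 - <<'E'
from kin import *
st();M={n:P(n) for n in('top','scene')}
for n in M:
    im=manip.capture(n)[:,:,::-1];cv2.imwrite(f'pics/{n}9.png',im);im0=cv2.imread(f'pics/{n}0.png')
    def red(im):
        im=im.astype(int);b,g,r=im[...,0],im[...,1],im[...,2];return ((r>100)&(g<r*.4)&(b<r*.4)).astype(np.uint8)
    for tag,i in(('before',im0),('after',im)):
        k,l,s,ce=cv2.connectedComponentsWithStats(red(i))
        print(n,tag,[(s[j].tolist(),ce[j].round(1).tolist()) for j in range(1,k) if s[j,4]>25])
    print('pred cap mid',[proj(M[n],w([q,0,96]))[0].round(1).tolist() for q in(80,140,21,67.5,112.5)])
    print('pred foot-ish dir',(proj(M[n],w([112,0,0]))-proj(M[n],w([112,0,96])))[0].round(1))
    # changes elsewhere: diff of static things on rack
    d=np.abs(im.astype(int)-im0).max(2)
    for nm,T in(('tin',[38,-68,58]),('timer',[105,-68,49])):
        x,y=proj(M[n],w(T))[0].astype(int);print(nm,d[y-5:y+6,x-5:x+6].mean().round(1))
E
```

```text
t 31.0167 q [ 0.15  -0.48   1.763 -0.362  1.324 -1.082] tcp [471.4  47.7 419.2] tilt 36.8 az -26.3 yaxis [ 0.36   0.931 -0.068] grasp [558.9   4.3 288.7] F [-0.3 -0.2  0.1] w 88.0
top before [([477, 205, 18, 15, 149], [485.9, 212.7]), ([443, 269, 16, 14, 92], [449.1, 276.8]), ([429, 286, 17, 16, 127], [436.9, 293.5]), ([320, 294, 15, 14, 94], [327.1, 301.1])]
top after [([477, 205, 18, 15, 149], [485.9, 212.7]), ([427, 276, 26, 29, 261], [439.7, 289.7]), ([417, 303, 16, 16, 130], [424.3, 310.3])]
pred cap mid [[435.2, 293.9], [448.1, 276.7], [422.1, 311.1], [432.4, 297.5], [442.2, 284.5]]
pred foot-ish dir [-2.3 12.8]
tin 5.0
timer 4.8
scene before [([436, 218, 18, 12, 112], [444.9, 223.5]), ([297, 272, 14, 10, 62], [303.8, 277.3]), ([404, 281, 15, 12, 89], [410.6, 286.8]), ([383, 291, 16, 12, 87], [390.9, 297.0])]
scene after [([436, 218, 18, 12, 112], [444.9, 223.5]), ([380, 285, 30, 19, 181], [395.3, 294.4]), ([365, 299, 16, 13, 89], [372.6, 305.1])]
pred cap mid [[388.7, 296.9], [407.7, 288.1], [369.8, 305.6], [384.8, 298.7], [399.1, 292.1]]
pred foot-ish dir [ 2.3 20.7]
tin 1.0
timer 23.4
```

```bash
python3 - <<'E'
from kin import *
for n in('top','scene'):
    M=P(n);a=cv2.imread(f'pics/{n}0.png');b=cv2.imread(f'pics/{n}9.png')
    for nm,X,h in(('tin',w([38,-68,40]),12),('timer',w([105,-68,35]),9),('caps',w([60,48,15]),10),('yellow',[425,-110,60],13),('green',[438,108,60],13)):
        x,y=proj(M,np.array(X))[0].astype(int);t=a[y-h:y+h,x-h:x+h];s=b[y-h-6:y+h+6,x-h-6:x+h+6]
        r=cv2.matchTemplate(s,t,cv2.TM_CCOEFF_NORMED);_,v,_,p=cv2.minMaxLoc(r);print(n,nm,round(v,3),(p[0]-6,p[1]-6))
E
```

```text
top tin 0.939 (0, 0)
top timer 0.993 (0, 0)
top caps 0.912 (0, 0)
top yellow 0.979 (0, 0)
top green 0.621 (0, 1)
scene tin 0.879 (0, 0)
scene timer 0.818 (0, 0)
scene caps 0.58 (-3, 1)
scene yellow 0.837 (0, 0)
scene green 0.999 (0, 0)
```

```bash
python3 -c "
from bench import manip
print(manip.finish_job())"
```

```text
the job is handed in; nothing more can be done
None
```

I handed the job in at about 31 s: the first jar was drawn down until I felt it touch the rail, the second stands about 2 mm behind it, and the new jar is right behind that with caps about touching; image checks showed no neighbour had moved, but whether the new jar stands flat I could only infer.

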